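# Clamp a display board between end stop and sprung jaw of a board holder

## Task

Clamp the single circuit board with the small display in the board holder, ready for soldering: flat on both rods and centred across them, its socket end against the end stop in front of the fixed jaw, its other end held by the sprung jaw. The sprung jaw stands closer than the board is long: bring the board in at a slant, press the jaw back gently with the board's other end until you feel it come up against its travel stop, without straining the board, then lower the socket end. Leave the loose things around where they are.

Things in the scene. Friction and masses are not known exactly. Their poses are not given: they have to be found in the camera images.
- display_board: dark blue circuit board, 61 x 87 x 11 mm with its parts, 60 g, carrying a small white-framed display; it lies singly in front of the heap of boards. Origin: middle of its underside. x: across its 61 mm width, y: along its length from the socket end to the plain end, z: up out of the display. It lies flat. Grasp it across the 61 mm width by its two long edges
- socket_end (a point): middle of the short edge of the board at its socket end, at half thickness (43 mm from the origin along -y of the board, 5 mm above the underside). Here a white plug socket and a round capacitor stand at the middle of the edge; the other short edge is bare
- plain_end (a point): middle of the other short edge (44 mm from the origin along y of the board, 5 mm above the underside)
- board_holder: board holder in front of the parts tray, fixed: black base 60 x 200 mm, a white fixed jaw 52 mm wide, 58 mm tall, two level steel rods (8 mm, tops 36 mm above the bench, 18 mm either side of the middle) to carry a board. Origin: under the middle of the base; y: along the rods towards the fixed jaw (its face at y = 86 mm); x: across; z: up. Knobbed end block at y = -76 to -105 mm
- fixed_jaw_face (a point): middle of the fixed jaw's inner face, 5 mm above the rods; axes as the holder's. In front of it a steel clamping frame is fixed round the rods: its front bar (58 mm wide, 6 mm thick, top 46 mm above the bench) is the end stop for boards. The frame is fixed elsewhere along the rods each time: the end stop's face lies 6 to 26 mm in front of this point, to be felt
- board_holder_jaw (a joint): the sprung jaw (white, 52 mm wide, 16 mm thick, top 57 mm above the bench) slides in the clamping frame: distance of its face from the end stop's face = 0.045 + value (m). 0 shut (45 mm, spring force 3 N), 0.0455 open: there the frame's rear bar, with a black thumbscrew, stops it solidly (90.5 mm). The board is 86.7 mm long; the spring then holds it with 6 N
- plain_board: bystander: a circuit board of the same size but without a display
- bare_screen: bystander: a bare display module, 93 x 46 x 10 mm
- screwdriver: bystander: screwdriver with green handle, 182 mm
- side_cutters: bystander: side cutters with orange handles, 142 mm
- spool: bystander: solder spool standing on its flange, 60 mm across, 46 mm tall

How it is judged (in metres and radians):
At the end, for the whole second after the job is handed in: Board at rest: middles of both short edges within 4 mm of the holder's middle sideways and within 3 mm of the height of lying on the rods, socket edge 3 to 32 mm in front of the fixed jaw (at the end stop), and jaw opening 83.7 to 89.2 mm, so the board is held between jaw and end stop (x of socket_end in the frame of fixed_jaw_face between -0.004 and 0.004 m and z of socket_end in the frame of fixed_jaw_face between -0.003 and 0.003 m and y of socket_end in the frame of fixed_jaw_face between -0.032 and -0.003 m and x of plain_end in the frame of fixed_jaw_face between -0.004 and 0.004 m and z of plain_end in the frame of fixed_jaw_face between -0.003 and 0.003 m and value of joint board_holder_jaw between 0.0387 and 0.0442 m and linear speed of display_board below 0.01 m/s and angular speed of display_board below 0.1 rad/s); the robot touches nothing.
It fails at once if the board is strained: pressed on the holder with more than 55 N (contact force between display_board and board_holder above 55 N).
It fails at once if a bystander is shifted by more than 20 mm (distance of any of plain_board, bare_screen, screwdriver, side_cutters, spool from where it was at the start of the episode above 0.02 m).
It also fails if it takes over 72 s, if anything falls off the work surface, if the arm or the gripper's body presses on something with over 40 N, if the wrist force passes 120 N, or if a joint passes its speed limit or range.

## Robot

A 7-joint arm with a two-finger parallel gripper is mounted at the origin on a cart in front of the work surface, level with it; the furniture and walls round the work are solid. World frame = base frame: x ahead of the robot, y to its left, z up, the work surface at z = 0. Lengths are in mm, angles in rad, forces in N, time in s.
With the tool pointing down it reaches from about 350 to 900 mm from the base axis. Payload 19.9 kg.
Tool frame: the origin (TCP) lies between the finger pads; the fingertips stand 19 mm ahead of it and the grasp point (between the pads) is the TCP; z points along the fingers, y is the line along which they close (so a half turn about z gives the same grasp; the last joint's range is limited). The gripper opens to 94 mm and grips with 3 to 60 N. Pads are 16 mm wide; open, the fingers measure 119 mm over their backs; the gripper's body (75 mm by 177 mm) begins 78 mm behind the grasp point.
Start: joints at [1.224, 0.417, -0.01, 1.614, 0.005, 1.111, -0.053], TCP at [188.155, -595.985, 224.425] pointing down, gripper open.
Joint ranges: [-2.81, 2.81], [-0.39, 2.02], [-1.27, 1.25], [0.06, 2.57], [-1.19, 4.33], [0.19, 2], [-2.82, 2.82]. Speed limits (rad/s): [1.89, 1.89, 2.39, 2.39, 3.01, 3.01, 3.01].

## Interface

Orientations are given as a unit quaternion [x, y, z, w].
In Python, from cell import read_state, snapshot, camera_info, job_done gives the robot as it stands. The module is installed in compiled form; this text tells all that it offers.
- The arm moves only by the tool send_rows, never from a script. Its argument "series" is a list of rows, each an object of numbers: "dx", "dy", "dz": the shift along the tool's x, y, z in mm; "yaw": the turn about the tool's z in degrees; "gripper": the finger opening in mm, from 0 to 94. A call has 1 to 8 rows; each row shifts and turns the commanded pose from where the row before left it, along the tool's axes as they then stand; what a row does not reach is not made up. A row lasts 1/12 s, in which the tool goes at most 41.7 mm and 7.16 degrees, less where a joint would pass 70% of its speed; a pose out of reach is approached as far as the arm can. A call with a gripper value outside its range is refused whole. The fingers move at their own pace and stop on an object; "squeeze" is the grip in N (left out, the last holds). Time passes only in rows, so rows that do not move let the fingers close. It gives the time, the measured TCP pose, the force, the opening and the grip force at its end, in the units of the state.
- read_state(): the state, without advancing time (a new reading comes with each control period).
- snapshot(name): name is "scene" or "top"; returns the picture (420x560x3 uint8, blue, green, red); there is no depth.
- camera_info(name): a dict with "camera_matrix" (3x3 intrinsics, pixels), "dist_coeffs" ([k1, k2, p1, p2, k3] as OpenCV has them; the pictures are not rectified), "world_to_cam" (4x4, takes a point from world to camera coordinates). Camera axes: x right, y up, looking along -z (the intrinsics and any distortion apply to the point x, -y, -z); pixel columns grow to the right and rows downward; lengths in mm; the calibration is good to about 2 mm. A picture is of the moment at which its call begins. camera_info takes no time and is no camera call.
- job_done(): hands the job in; it is judged then, once.
The state is a dict: "time_s": time; "joints": joint angles; "qd": joint speeds; "effort": joint torques, N m; "tcp_pos": TCP position; "ee_rot": TCP orientation; "contact_force": force on the tool from outside, world axes, zero at the start; "moment": the same for the moment, N m; "width": finger opening in mm; "finger_force": force on a finger pad.
Only numpy, scipy, OpenCV 4.12 (cv2) and the standard library are available. Lean on these libraries where they do the work, as an engineer would, in place of code of your own. Each camera call takes 0.05 s, during which the arm holds its last target. There are 200 camera calls.

## Working session

There is one attempt and no reset: what is moved stays moved. The work goes in short steps, Python scripts to look and compute and a tool call to move; the robot and the scene stay as the last step left them, time stands still between calls to the robot, and variables do not carry over. Pictures are saved under pics/ and viewed, at most 10 in all, crops included, and the job is handed in when it is done.

Besides the shell and the picture viewer there is one more tool, called after "Call:" as name(argument=value, ...), one argument or row to a line, values as JSON. send_rows: Moves the arm, as the interface text tells. Its arguments: {"type":"object","properties":{"series":{"type":"array","items":{"type":"object","properties":{"dx":{"type":"number"},"dy":{"type":"number"},"dz":{"type":"number"},"yaw":{"type":"number"},"gripper":{"type":"number"}}}},"squeeze":{"type":"number"}},"required":["series"]}

```bash
mkdir -p pics
python3 - <<'E'
from cell import *
import cv2,json
for n in("scene","top"):
    im=snapshot(n); cv2.imwrite(f"pics/{n}0.png",im)
    c=camera_info(n); print(n,c)
print(read_state())
E
```

```text
scene {'camera_matrix': array([[542.91162739,   0.        , 286.14376835],
       [  0.        , 542.91162739, 202.22505235],
       [  0.        ,   0.        ,   1.        ]]), 'dist_coeffs': array([-0.21640995,  0.        ,  0.        ,  0.        ,  0.        ]), 'world_to_cam': array([[-8.76720207e-01, -4.80714087e-01, -1.66025815e-02,
         4.47567699e+02],
       [ 3.26540109e-01, -6.20174155e-01,  7.13271039e-01,
        -2.68979995e+02],
       [-3.53175928e-01,  6.19917724e-01,  7.00691644e-01,
        -1.82886670e+03],
       [ 0.00000000e+00,  0.00000000e+00,  0.00000000e+00,
         1.00000000e+00]])}
top {'camera_matrix': array([[406.27595132,   0.        , 279.39483681],
       [  0.        , 406.27595132, 209.96514144],
       [  0.        ,   0.        ,   1.        ]]), 'dist_coeffs': array([-0.05190024,  0.        ,  0.        ,  0.        ,  0.        ]), 'world_to_cam': array([[ 5.53496572e-02, -9.98454643e-01,  4.97410307e-03,
        -1.19422355e+02],
       [ 9.74604504e-01,  5.51087985e-02,  2.17046263e-01,
        -5.35510026e+02],
       [-2.16984966e-0
[... 164 characters left out ...]
, 'joints': array([ 1.22351884,  0.41790424, -0.01030285,  1.61410145,  0.00472105,
        1.11069164, -0.05301284]), 'qd': array([ 0.00014151, -0.00196454, -0.002303  , -0.00150099, -0.00064132,
        0.00118877, -0.00046124]), 'effort': array([ 2.31216218e-03, -8.52585554e+01,  6.40318394e-01, -4.26691747e+01,
       -4.88910999e-02,  1.64379686e-02,  9.12235714e-05]), 'tcp_pos': array([ 188.03834444, -595.71573732,  223.89937538]), 'ee_rot': array([ 9.88334791e-01,  1.52295922e-01, -1.33232502e-04, -5.24149129e-04]), 'contact_force': array([ 0.63530773, -0.3423979 , -0.30514346]), 'moment': array([-0.00993514, -0.02828709,  0.00432444]), 'finger_force': 0.0, 'width': 93.72224557121174}
```

View pics/scene0.png

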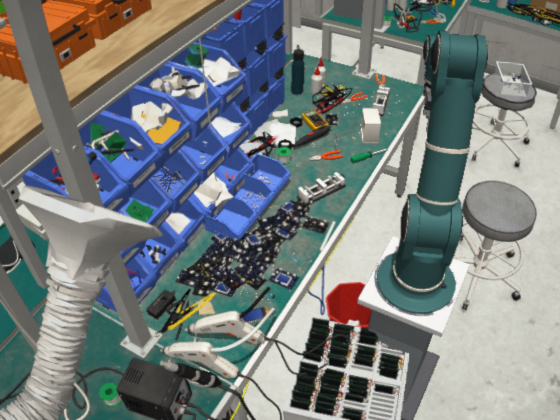

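View pics/top0.png

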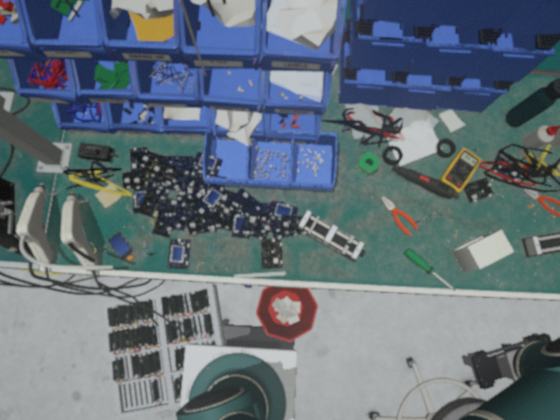

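The overview shows the holder at top (331,235), a single board with a display near (179,252), the plain board near (272,252), and the bare screen near (121,246). I'll zoom in on both views.

Run:
```python
import cv2,numpy as np
t=cv2.imread("pics/top0.png");s=cv2.imread("pics/scene0.png")
a=cv2.resize(t[225:280,150:215],None,fx=6,fy=6,interpolation=2)
b=cv2.resize(t[200:270,290:375],None,fx=6,fy=6,interpolation=2)
c=cv2.resize(s[255:300,255:320],None,fx=6,fy=6,interpolation=2)
d=cv2.resize(s[165:210,290:355],None,fx=6,fy=6,interpolation=2)
o=np.zeros((720,920,3),np.uint8)
for im,(x,y) in((a,(0,0)),(b,(400,0)),(c,(0,430)),(d,(400,430))):
    h,w=im.shape[:2];h=min(h,720-y);w=min(w,920-x);o[y:y+h,x:x+w]=im[:h,:w]
cv2.imwrite("pics/crop1.png",cv2.resize(o,(766,600)))
```

```text
(no output)
```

View pics/crop1.png

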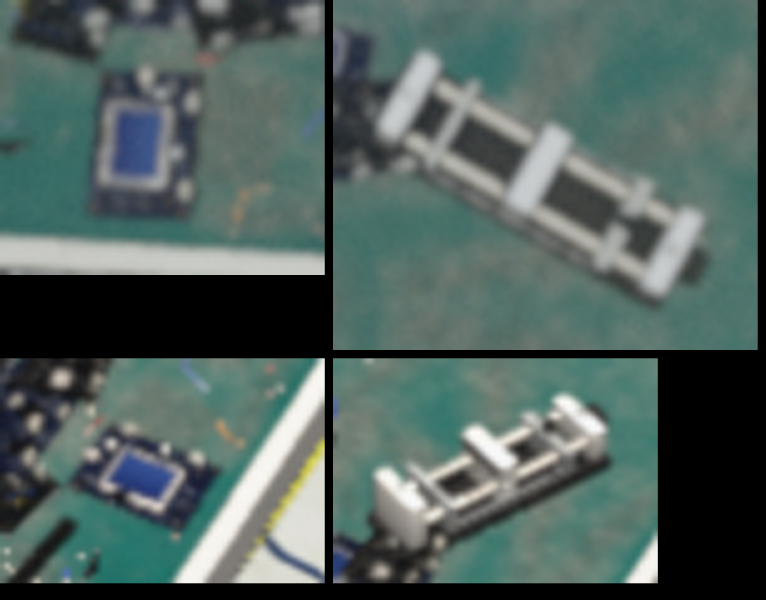

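The zoom shows, in the top view, the display board with its socket end up (towards +x). The fixed jaw is at the holder's upper left, with the end stop about 20 mm in front of it, the sprung jaw in the middle and the knobbed end block at lower right. Next I measure.

```bash
cat > h.py <<'E'
import cv2,numpy as np
from cell import *
def ray(n,uv,z):
    c=camera_info(n);T=np.array(c["world_to_cam"])
    p=cv2.undistortPoints(np.float64([[uv]]),np.array(c["camera_matrix"]),np.array(c["dist_coeffs"]))[0,0]
    R,t=T[:3,:3],T[:3,3];o=-R.T@t;d=R.T@np.array([p[0],-p[1],-1]);return (o+d*(z-o[2])/d[2])
def proj(n,P):
    c=camera_info(n);T=np.array(c["world_to_cam"]);q=T[:3,:3]@P+T[:3,3];q=np.float64([[q[0],-q[1],-q[2]]])
    return cv2.projectPoints(q,np.zeros(3),np.zeros(3),np.array(c["camera_matrix"]),np.array(c["dist_coeffs"]))[0][0,0]
E
cat > m.py <<'E'
from h import *
t=cv2.imread("pics/top0.png")
# display board: non-green in window
x0,y0,x1,y1=164,234,194,272
w=cv2.resize(t[y0:y1,x0:x1],None,fx=4,fy=4,interpolation=2).astype(int)
g=w[...,1];gr=(g-w[...,2]>25)&(g-w[...,0]>-5)
m=(~gr).astype(np.uint8)*255
m=cv2.morphologyEx(m,cv2.MORPH_OPEN,np.ones((9,9)))
for c in cv2.findContours(m,0,2)[0]:
    if cv2.contourArea(c)>600:
        r=cv2.minAreaRect(c);b=cv2.boxPoints(r)
        B=[(p+.5)/4-.5+[x0,y0] for p in b]
        W=np.array([ray("top",p,4) for p in B]);print("rect",r,np.round(B,1).tolist(),"\n",W.round(1).tolist(),W.mean(0),np.linalg.norm(W[0]-W[1]),np.linalg.norm(W[1]-W[2]))
# blue display
hsv=cv2.cvtColor(t,cv2.COLOR_BGR2HSV)
# holder bright
x0,y0,x1,y1=295,205,370,262
w=cv2.resize(t[y0:y1,x0:x1],None,fx=4,fy=4,interpolation=2)
m=(w.min(2)>150).astype(np.uint8)*255
for k in (15,):
  mm=cv2.morphologyEx(m,cv2.MORPH_OPEN,cv2.getStructuringElement(2,(k,k)))
  for c in cv2.findContours(mm,0,2)[0]:
    if cv2.contourArea(c)>150:
        r=cv2.minAreaRect(c);p=(np.array(r[0])+.5)/4-.5+[x0,y0];print("white",p.round(1),np.array(r[1])/4,r[2],ray("top",p,57).round(1))
cv2.imwrite("pics/mask.png",np.vstack([w,cv2.cvtColor(m,8),cv2.cvtColor(mm,8)]))
E
python3 m.py
```

```text
rect ((66.5, 69.5), (139.0, 105.0), 90.0) [[167.1, 233.6], [193.4, 233.6], [193.4, 268.4], [167.1, 268.4]] 
 [[462.0, 243.2, 4.0], [466.6, 164.3, 4.0], [363.5, 154.1, 4.0], [358.9, 231.6, 4.0]] [412.75415466 198.29924651   4.        ] 79.06364610142884 103.56139965857288
white [344.6 250. ] [4.25 4.5 ] 90.0 [ 435.9 -280.8   57. ]
white [357.1 249.4] [ 6.22842836 18.03790474] 28.70595359802246 [ 439.6 -316.3   57. ]
white [350.6 239.4] [4.30500698 4.42627478] 75.96376037597656 [ 467.4 -297.2   57. ]
white [330.9 233.6] [ 6.9461441  18.35372162] 30.529708862304688 [ 480.9 -240.5   57. ]
white [304.7 218.7] [ 5.1927166 18.1375618] 30.699722290039062 [ 520.3 -163.6   57. ]
```

View pics/mask.png

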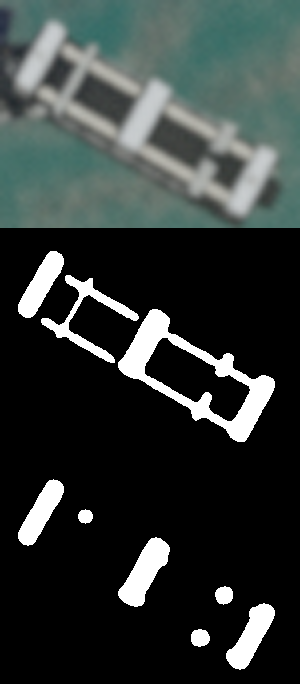

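The mask shows clean blobs for all three white blocks. The board mask took in its surroundings, so I'll refine it and cross-check with the scene view.

```bash
cat > m2.py <<'E'
from h import *
F=8
def win(im,x0,y0,x1,y1): return cv2.resize(im[y0:y1,x0:x1],None,fx=F,fy=F,interpolation=2)
un=lambda p,x0,y0:(np.asarray(p)+.5)/F-.5+[x0,y0]
O=[]
t=cv2.imread("pics/top0.png");s=cv2.imread("pics/scene0.png")
for n,im,bx in(("top",t,(160,234,200,273)),("scene",s,(264,262,304,293))):
    w=win(im,*bx);hsv=cv2.cvtColor(w,cv2.COLOR_BGR2HSV)
    green=cv2.inRange(hsv,(60,60,50),(98,255,255))
    m=cv2.bitwise_not(green)
    m=cv2.morphologyEx(m,cv2.MORPH_CLOSE,np.ones((41,41)));m=cv2.morphologyEx(m,cv2.MORPH_OPEN,np.ones((91,91)))
    disp=cv2.inRange(hsv,(105,120,90),(125,255,255))
    for nm,mm,z in(("board",m,4),("disp",disp,9)):
        cs=cv2.findContours(mm,0,2)[0]
        if not cs: print(n,nm,"none");continue
        c=max(cs,key=cv2.contourArea);
        r=cv2.minAreaRect(c);B=[un(p,*bx[:2]) for p in cv2.boxPoints(r)]
        W=np.array([ray(n,p,z) for p in B]);e=W[1]-W[0];f=W[2]-W[1]
        print(n,nm,W.mean(0).round(1),"edges",np.linalg.norm(e).round(1),np.degrees(np.arctan2(e[1],e[0])).round(1),np.linalg.norm(f).round(1),np.degrees(np.arctan2(f[1],f[0])).round(1))
        cv2.drawContours(w,[np.int32(cv2.boxPoints(r))],0,(0,0,255),1)
    O.append(w)
# scene: white blocks of holder
bx=(290,165,355,210);w=win(s,*bx);m=cv2.inRange(w,(170,170,170),(255,255,255))
for c in cv2.findContours(m,0,2)[0]:
    if cv2.contourArea(c)>300:cv2.drawContours(w,[c],0,(0,0,255),1)
# expected points from the top estimate
for P in((439.6,-316.3,57),(480.9,-240.5,57),(520.3,-163.6,58)):
    p=proj("scene",np.array(P,float));q=(p-np.array(bx[:2])+.5)*F-.5;cv2.circle(w,tuple(int(v) for v in q),4,(0,255,0),-1)
O.append(w)
H=max(o.shape[0] for o in O);o=np.hstack([cv2.copyMakeBorder(o,0,H-o.shape[0],0,0,0) for o in O])
o=o[:, :];cv2.imwrite("pics/m2.png",cv2.resize(o,(800,int(800*o.shape[0]/o.shape[1]))))
E
python3 m2.py
```

```text
top board [407.6 186.9   4. ] edges 93.7 -86.7 115.6 -174.5
top disp [404.5 206.3   9. ] edges 33.0 0.7 20.9 -92.1
scene board [412.1 198.3   4. ] edges 139.7 -152.0 133.1 117.5
scene disp [408.3 209.8   9. ] edges 26.3 -77.9 36.8 -177.9
```

View pics/m2.png

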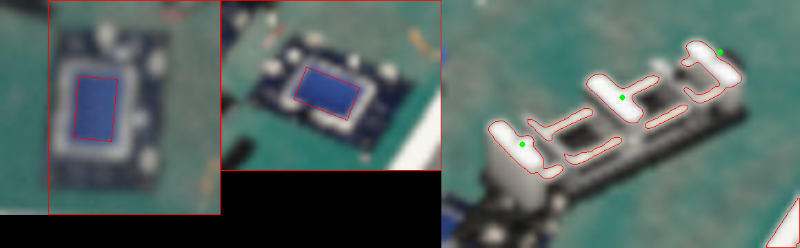

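The top panel shows the board with its socket at the top; the display mask is good. Scene projections of the jaw tops (green dots) agree within 1–2 px. Now the board outline by a darkness mask, and a fit of the holder axis.

```bash
cat > m3.py <<'E'
from m2 import *
print('---')
for n,im,bx in(("top",t,(164,238,197,273)),("scene",s,(264,262,304,293))):
    w=win(im,*bx);g=w[...,1].astype(int)-w[...,2]  # green minus red: bench greenish
    gr=w[...,1]
    print(n,"G bench/board",np.percentile(gr,[5,25,50,75,95]))
    m=(gr<85).astype(np.uint8)*255
    m=cv2.morphologyEx(m,cv2.MORPH_OPEN,np.ones((5,5)))
    m=cv2.morphologyEx(m,cv2.MORPH_CLOSE,np.ones((31,31)))
    m=cv2.morphologyEx(m,cv2.MORPH_OPEN,np.ones((61,61)))
    c=max(cv2.findContours(m,0,2)[0],key=cv2.contourArea)
    # rectify contour to world then fit rectangle there
    W=np.float32([ray(n,un(p,*bx[:2]),3)[:2] for p in c[:,0]])
    print(n,cv2.minAreaRect(W)); cv2.drawContours(w,[c],0,(0,0,255),1);cv2.imwrite(f"pics/b_{n}.png",w)
# holder, rectified axis direction from rods+jaws: each jaw's rect in world
bx=(295,205,370,262);w=win(t,*bx)
for th in(140,165,185):
  m=(w.min(2)>th).astype(np.uint8)*255;m=cv2.morphologyEx(m,cv2.MORPH_OPEN,cv2.getStructuringElement(2,(33,33)))
  for c in cv2.findContours(m,0,2)[0]:
    if cv2.contourArea(c)>2500:
      W=np.float32([ray("top",un(p,*bx[:2]),57)[:2] for p in c[:,0]]);r=cv2.minAreaRect(W);print(th,np.round(r[0],1),np.round(r[1],1),round(r[2],1))
ws=win(s,290,165,355,210)
E
python3 m3.py | sed -n '/---/,$p'; python3 -c "
import cv2,numpy as np
a=cv2.imread('pics/b_top.png');b=cv2.imread('pics/b_scene.png')
H=max(a.shape[0],b.shape[0]);f=lambda i:cv2.copyMakeBorder(i,0,H-i.shape[0],0,0,0)
cv2.imwrite('pics/bb.png',np.hstack([f(a),f(b)]))"
```

```text
---
top G bench/board [ 64.  84. 107. 113. 134.]
top ((420.9223937988281, 219.27586364746094), (37.59572219848633, 28.820056915283203), 6.12868070602417)
scene G bench/board [ 45.  86. 120. 129. 189.]
scene ((405.41387939453125, 204.10525512695312), (71.25395965576172, 72.4035415649414), 28.034494400024414)
140 [ 439.7 -316.4] [19.5 54. ] 63.0
140 [ 481.1 -239.9] [22.1 55.3] 61.5
140 [ 520.4 -163.9] [16.7 55.1] 61.6
165 [ 439.3 -316.9] [14.2 50.1] 62.7
165 [ 481.4 -240. ] [16.1 51.2] 62.0
165 [ 520.6 -163.7] [12.8 51.1] 62.8
```

View pics/bb.png

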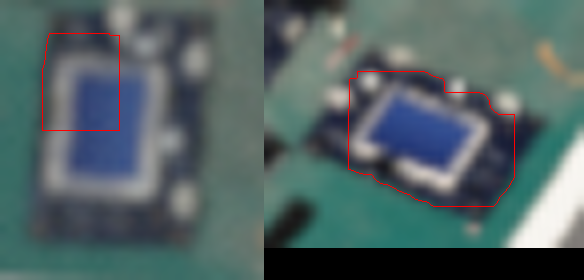

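In the top panel the board's corners are about (45,10), (210,12), (198,245), (28,240). I'll turn these into world coordinates.

Run:
```python
from h import *
C=np.array([ray("top",(np.array(p)+.5)/8-.5+[164,238],3) for p in((45,10),(210,12),(198,245),(28,240))])
print(C.round(1),C.mean(0))
for i in range(4):
    e=C[(i+1)%4]-C[i];print(np.linalg.norm(e).round(1),np.degrees(np.arctan2(e[1],e[0])).round(1))
print([proj("scene",c).round(1) for c in C])
P={k:np.array(v) for k,v in dict(e=(439.5,-316.6),s=(481.2,-240.),f=(520.5,-163.8)).items()}
for a,b in("ef","es","sf"):
    d=P[b]-P[a];print(a,b,np.linalg.norm(d),np.degrees(np.arctan2(d[1],d[0])))
# end block at lower heights
print([ray("top",(357.1,249.4),z).round(1) for z in(45,50,57)])
```

```text
[[446.9 235.5   3. ]
 [449.7 173.6   3. ]
 [363.2 169.3   3. ]
 [361.3 232.3   3. ]] [405.29927836 202.66786621   3.        ]
62.0 -87.4
86.6 -177.2
63.1 91.7
85.6 2.2
[array([269.2, 280.7]), array([277.4, 267.8]), array([300.1, 276.2]), array([291.8, 289.6])]
e f 172.94172428884823 62.071726626402686
e s 87.21496431232431 61.43672755027121
s f 85.73756469599542 62.71766824336643
[array([ 441.2, -318.6,   45. ]), array([ 440.5, -317.6,   50. ]), array([ 439.6, -316.3,   57. ])]
```

Call:
send_rows(
  series=[
    {"yaw":5,"gripper":94},
    {"yaw":5},
    {"yaw":5},
    {"dx":20,"dy":-24},
    {"dx":20,"dy":-24},
    {"dx":20,"dy":-24},
    {"dx":20,"dy":-24},
    {"dx":20,"dy":-24},
  ],
)

```text
schema error: expected keys dx, dy, dz, yaw, gripper
```

Call:
send_rows(
  series=[
    {"dx":20,"dy":-25},
    {"dx":20,"dy":-25},
    {"dx":20,"dy":-25},
    {"dx":20,"dy":-25},
    {"dx":20,"dy":-25},
    {"dx":20,"dy":-25},
    {"dx":20,"dy":-25},
    {"dx":20,"dy":-25},
  ],
)

```text
schema error: expected keys dx, dy, dz, yaw, gripper
```

Call:
send_rows(
  series=[
    {"dy":-30},
    {"dy":-30},
    {"dy":-30},
    {"dy":-30},
    {"dy":-30},
    {"dy":-30},
    {"dy":-30},
    {"dy":-30},
  ],
)

```text
schema error: expected keys dx, dy, dz, yaw, gripper
```

```bash
cat > to.py <<'E'
import sys
from h import *
from scipy.spatial.transform import Rotation as R
def to(x,y,z):
    s=read_state();r=R.from_quat(s["ee_rot"]).as_matrix();d=np.array([x,y,z])-s["tcp_pos"]
    print("t",round(s["time_s"],2),"pos",s["tcp_pos"].round(1),"heading x",np.degrees(np.arctan2(r[1,0],r[0,0])).round(2),"tilt",r[:,2].round(3),"delta tool",(r.T@d).round(1),"F",s["contact_force"].round(1),"w",round(s["width"],1),"j7",s["joints"][6].round(2))
if __name__=="__main__": to(*map(float,sys.argv[1:4]))
E
python3 to.py 405 203 100
```

```text
t 0.1 pos [ 188.  -595.7  223.9] heading x 17.52 tilt [-0.     0.001 -1.   ] delta tool [ 447.4 -696.2  124.6] F [ 0.6 -0.3 -0.3] w 93.7 j7 -0.05
```

Call:
send_rows(
  series=[
    {"dx":0,"dy":0,"dz":0,"yaw":5,"gripper":94},
    {"dx":0,"dy":0,"dz":0,"yaw":5,"gripper":94},
    {"dx":0,"dy":0,"dz":0,"yaw":5,"gripper":94},
    {"dx":20,"dy":-24,"dz":0,"yaw":0,"gripper":94},
    {"dx":20,"dy":-24,"dz":0,"yaw":0,"gripper":94},
    {"dx":20,"dy":-24,"dz":0,"yaw":0,"gripper":94},
    {"dx":20,"dy":-24,"dz":0,"yaw":0,"gripper":94},
    {"dx":20,"dy":-24,"dz":0,"yaw":0,"gripper":94},
  ],
)

```text
time_s: 0.77
tcp_pos: [283.3, -470.3, 224.2]
ee_rot: [1.0, 0.022, -0.0, -0.0]
contact_force: [0.2, -0.5, -0.9]
width: 93.7
finger_force: 0.0
```

Call:
send_rows(
  series=[
    {"dx":20,"dy":-25,"dz":0,"yaw":0,"gripper":94},
    {"dx":20,"dy":-25,"dz":0,"yaw":0,"gripper":94},
    {"dx":20,"dy":-25,"dz":0,"yaw":0,"gripper":94},
    {"dx":20,"dy":-25,"dz":0,"yaw":0,"gripper":94},
    {"dx":20,"dy":-25,"dz":0,"yaw":0,"gripper":94},
    {"dx":20,"dy":-25,"dz":0,"yaw":0,"gripper":94},
    {"dx":20,"dy":-25,"dz":0,"yaw":0,"gripper":94},
    {"dx":20,"dy":-25,"dz":0,"yaw":0,"gripper":94},
  ],
)

```text
time_s: 1.43
tcp_pos: [434.4, -263.4, 224.3]
ee_rot: [1.0, 0.022, -0.0, -0.0]
contact_force: [-0.6, 0.1, -0.4]
width: 94.0
finger_force: 0.0
```

Call:
send_rows(
  series=[
    {"dx":0,"dy":-30,"dz":0,"yaw":0,"gripper":94},
    {"dx":0,"dy":-30,"dz":0,"yaw":0,"gripper":94},
    {"dx":0,"dy":-30,"dz":0,"yaw":0,"gripper":94},
    {"dx":0,"dy":-30,"dz":0,"yaw":0,"gripper":94},
    {"dx":0,"dy":-30,"dz":0,"yaw":0,"gripper":94},
    {"dx":0,"dy":-30,"dz":0,"yaw":0,"gripper":94},
    {"dx":0,"dy":-30,"dz":0,"yaw":0,"gripper":94},
    {"dx":0,"dy":-30,"dz":0,"yaw":0,"gripper":94},
  ],
)

```text
time_s: 2.1
tcp_pos: [422.8, -23.7, 224.4]
ee_rot: [1.0, 0.022, -0.0, 0.0]
contact_force: [1.3, -0.5, 0.3]
width: 93.9
finger_force: 0.0
```

```bash
python3 to.py 405 203 100
```

```text
t 2.1 pos [422.8 -23.7 224.4] heading x 2.51 tilt [-0. -0. -1.] delta tool [  -7.8 -227.3  124.4] F [ 1.3 -0.5  0.3] w 93.9 j7 -1.57
```

Call:
send_rows(
  series=[
    {"dx":0,"dy":-28,"dz":0,"yaw":0,"gripper":94},
    {"dx":0,"dy":-28,"dz":0,"yaw":0,"gripper":94},
    {"dx":0,"dy":-28,"dz":0,"yaw":0,"gripper":94},
    {"dx":0,"dy":-28,"dz":0,"yaw":0,"gripper":94},
    {"dx":0,"dy":-28,"dz":10,"yaw":0,"gripper":94},
    {"dx":-1,"dy":-28,"dz":20,"yaw":0,"gripper":94},
    {"dx":-1,"dy":-28,"dz":20,"yaw":0,"gripper":94},
    {"dx":-1,"dy":-31,"dz":20,"yaw":0,"gripper":94},
  ],
)

```text
time_s: 2.77
tcp_pos: [410.0, 202.4, 153.7]
ee_rot: [1.0, 0.022, 0.0, -0.0]
contact_force: [1.5, 0.3, 0.2]
width: 94.2
finger_force: 0.0
```

Call:
send_rows(
  series=[
    {"dx":0,"dy":0,"dz":25,"yaw":0,"gripper":94},
    {"dx":0,"dy":0,"dz":25,"yaw":0,"gripper":94},
    {"dx":0,"dy":0,"dz":25,"yaw":0,"gripper":94},
    {"dx":0,"dy":0,"dz":15,"yaw":0,"gripper":94},
    {"dx":0,"dy":0,"dz":10,"yaw":0,"gripper":94},
    {"dx":0,"dy":0,"dz":0,"yaw":0,"gripper":94},
  ],
)

```text
time_s: 3.27
tcp_pos: [409.4, 201.2, 52.9]
ee_rot: [1.0, 0.022, -0.001, 0.0]
contact_force: [-0.6, 0.1, -0.4]
width: 94.1
finger_force: 0.0
```

```bash
python3 to.py 410 203 20.5
python3 - <<'E'
from h import *
a=snapshot("top");b=snapshot("scene")
o=np.hstack([cv2.resize(a[215:285,130:230],(400,280)),cv2.resize(b[235:305,245:345],(400,280))]);cv2.imwrite("pics/g1.png",o)
E
```

```text
t 3.27 pos [409.4 201.2  52.9] heading x 2.53 tilt [-0.003 -0.001 -1.   ] delta tool [ 0.8 -1.8 32.4] F [-0.6  0.1 -0.4] w 94.1 j7 -2.36
```

View pics/g1.png

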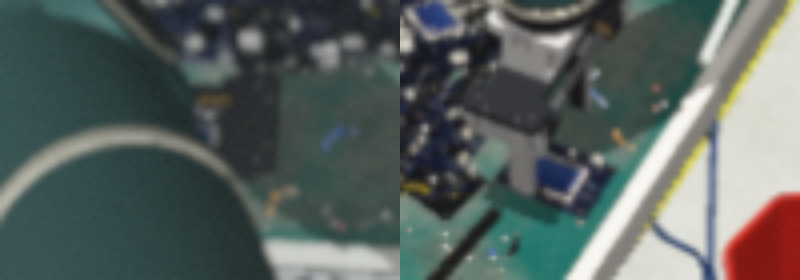

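The fingers straddle the board as intended (scene panel: finger at about (525,165), beside the display). Lowering and closing.

Call:
send_rows(
  series=[
    {"dx":0,"dy":-1,"dz":10,"yaw":0,"gripper":94},
    {"dx":0,"dy":-1,"dz":10,"yaw":0,"gripper":94},
    {"dx":0,"dy":0,"dz":7,"yaw":0,"gripper":94},
    {"dx":0,"dy":0,"dz":4,"yaw":0,"gripper":94},
    {"dx":0,"dy":0,"dz":0,"yaw":0,"gripper":94},
    {"dx":0,"dy":0,"dz":0,"yaw":0,"gripper":94},
  ],
)

```text
time_s: 3.87
tcp_pos: [410.1, 203.6, 23.3]
ee_rot: [1.0, 0.022, -0.0, 0.0]
contact_force: [0.1, -0.1, -0.1]
width: 93.9
finger_force: 0.0
```

Call:
send_rows(
  series=[
    {"dx":0,"dy":0,"dz":0,"yaw":0,"gripper":50},
    {"dx":0,"dy":0,"dz":0,"yaw":0,"gripper":50},
    {"dx":0,"dy":0,"dz":0,"yaw":0,"gripper":50},
    {"dx":0,"dy":0,"dz":0,"yaw":0,"gripper":50},
    {"dx":0,"dy":0,"dz":0,"yaw":0,"gripper":50},
    {"dx":0,"dy":0,"dz":0,"yaw":0,"gripper":50},
    {"dx":0,"dy":0,"dz":0,"yaw":0,"gripper":50},
    {"dx":0,"dy":0,"dz":0,"yaw":0,"gripper":50},
  ],
  squeeze=12,
)

```text
time_s: 4.53
tcp_pos: [410.3, 203.6, 23.6]
ee_rot: [1.0, 0.022, 0.0, -0.0]
contact_force: [-0.9, 0.2, 4.2]
width: 61.0
finger_force: 11.9
```

Call:
send_rows(
  series=[
    {"dx":0,"dy":0,"dz":-3,"yaw":0,"gripper":50},
    {"dx":0,"dy":0,"dz":-6,"yaw":0,"gripper":50},
    {"dx":0,"dy":0,"dz":-15,"yaw":0,"gripper":50},
    {"dx":0,"dy":0,"dz":-20,"yaw":0,"gripper":50},
    {"dx":0,"dy":0,"dz":-20,"yaw":0,"gripper":50},
    {"dx":0,"dy":0,"dz":-20,"yaw":0,"gripper":50},
    {"dx":0,"dy":0,"dz":-15,"yaw":0,"gripper":50},
    {"dx":0,"dy":0,"dz":0,"yaw":0,"gripper":50},
  ],
)

```text
time_s: 5.2
tcp_pos: [411.3, 204.2, 125.3]
ee_rot: [1.0, 0.022, 0.002, -0.001]
contact_force: [0.4, 1.0, 0.2]
width: 60.8
finger_force: 11.9
```

```bash
python3 to.py 422 -24 122
python3 - <<'E'
import numpy as np
ax=np.array([np.cos(np.radians(62.5)),np.sin(np.radians(62.5))]);n=np.array([ax[1],-ax[0]])
s=np.array([481.2,-240.]);f=np.array([520.5,-163.8]);e=np.array([440.5,-317.6])
m=(s+f)/2
for k,p in(("s",s),("f",f),("e",e)): print(k,(p-m)@ax,(p-m)@n)
print("pre-press tcp: edge of end block at s_e-14.5; ", )
E
```

```text
t 5.2 pos [411.3 204.2 125.3] heading x 2.52 tilt [ 0.004  0.001 -1.   ] delta tool [  0.6 228.4   3.1] F [0.4 1.  0.2] w 60.8 j7 -2.27
s -42.86847299415867 0.16285929230270213
f 42.868472994158644 -0.16285929230275187
e -130.49368220745458 -0.10678923101227156
pre-press tcp: edge of end block at s_e-14.5;
```

Call:
send_rows(
  series=[
    {"dx":0,"dy":15,"dz":0,"yaw":0,"gripper":50},
    {"dx":2,"dy":28,"dz":0,"yaw":0,"gripper":50},
    {"dx":2,"dy":28,"dz":0,"yaw":0,"gripper":50},
    {"dx":2,"dy":28,"dz":0,"yaw":0,"gripper":50},
    {"dx":2,"dy":28,"dz":0,"yaw":0,"gripper":50},
    {"dx":2,"dy":28,"dz":0,"yaw":0,"gripper":50},
    {"dx":2,"dy":28,"dz":0,"yaw":0,"gripper":50},
    {"dx":2,"dy":28,"dz":0,"yaw":0,"gripper":50},
  ],
)

```text
time_s: 5.87
tcp_pos: [433.1, -8.0, 122.1]
ee_rot: [1.0, 0.022, -0.0, 0.0]
contact_force: [0.5, 0.9, -1.1]
width: 61.1
finger_force: 11.9
```

Call:
send_rows(
  series=[
    {"dx":0,"dy":20,"dz":0,"yaw":0,"gripper":50},
    {"dx":0,"dy":0,"dz":0,"yaw":-6,"gripper":50},
    {"dx":0,"dy":0,"dz":0,"yaw":-6,"gripper":50},
    {"dx":0,"dy":0,"dz":0,"yaw":-6,"gripper":50},
    {"dx":0,"dy":0,"dz":0,"yaw":-6,"gripper":50},
    {"dx":0,"dy":0,"dz":0,"yaw":-6,"gripper":50},
    {"dx":0,"dy":0,"dz":0,"yaw":-6,"gripper":50},
    {"dx":0,"dy":0,"dz":0,"yaw":-6,"gripper":50},
  ],
)

```text
time_s: 6.53
tcp_pos: [434.0, -26.5, 122.0]
ee_rot: [0.924, 0.381, -0.0, -0.0]
contact_force: [-0.3, 0.0, -0.6]
width: 60.9
finger_force: 11.9
```

Call:
send_rows(
  series=[
    {"dx":0,"dy":0,"dz":0,"yaw":-6,"gripper":50},
    {"dx":0,"dy":0,"dz":0,"yaw":-6,"gripper":50},
    {"dx":0,"dy":0,"dz":0,"yaw":-6,"gripper":50},
    {"dx":0,"dy":0,"dz":0,"yaw":0,"gripper":50},
    {"dx":0,"dy":0,"dz":0,"yaw":0,"gripper":50},
  ],
)

```text
time_s: 6.95
tcp_pos: [434.1, -26.6, 122.1]
ee_rot: [0.856, 0.517, -0.0, -0.0]
contact_force: [-0.3, 0.8, -1.0]
width: 61.3
finger_force: 11.9
```

```bash
python3 to.py 422.6 -352.2 110
```

```text
t 6.95 pos [434.1 -26.6 122.1] heading x 62.32 tilt [-0.001  0.    -1.   ] delta tool [-293.6  141.1   12. ] F [-0.3  0.8 -1. ] w 61.3 j7 -0.72
```

Call:
send_rows(
  series=[
    {"dx":-15,"dy":7,"dz":0,"yaw":0,"gripper":50},
    {"dx":-26,"dy":13,"dz":0,"yaw":0,"gripper":50},
    {"dx":-26,"dy":13,"dz":0,"yaw":0,"gripper":50},
    {"dx":-26,"dy":13,"dz":0,"yaw":0,"gripper":50},
    {"dx":-26,"dy":13,"dz":0,"yaw":0,"gripper":50},
    {"dx":-26,"dy":13,"dz":0,"yaw":0,"gripper":50},
    {"dx":-26,"dy":13,"dz":0,"yaw":0,"gripper":50},
    {"dx":-26,"dy":13,"dz":0,"yaw":0,"gripper":50},
  ],
)

```text
time_s: 7.62
tcp_pos: [430.0, -248.0, 122.3]
ee_rot: [0.856, 0.517, -0.0, -0.0]
contact_force: [1.0, 0.1, -1.2]
width: 60.8
finger_force: 11.9
```

Call:
send_rows(
  series=[
    {"dx":-26,"dy":13,"dz":0,"yaw":0,"gripper":50},
    {"dx":-26,"dy":13,"dz":0,"yaw":0,"gripper":50},
    {"dx":-26,"dy":12,"dz":3,"yaw":0,"gripper":50},
    {"dx":-18,"dy":5,"dz":9,"yaw":0,"gripper":50},
    {"dx":0,"dy":0,"dz":0,"yaw":0,"gripper":50},
    {"dx":0,"dy":0,"dz":0,"yaw":0,"gripper":50},
  ],
)

```text
time_s: 8.12
tcp_pos: [423.6, -351.9, 109.6]
ee_rot: [0.856, 0.517, -0.0, -0.001]
contact_force: [0.1, 0.4, -0.1]
width: 61.2
finger_force: 11.9
```

```bash
python3 to.py 422.6 -352.2 85
python3 - <<'E'
from h import *
a=snapshot("top");b=snapshot("scene")
o=np.hstack([cv2.resize(a[200:280,280:400],(400,267)),cv2.resize(b[150:230,280:400],(400,267))]);cv2.imwrite("pics/g2.png",o)
E
```

```text
t 8.12 pos [ 423.6 -351.9  109.6] heading x 62.25 tilt [-0.001  0.001 -1.   ] delta tool [-0.7 -0.7 24.6] F [ 0.1  0.4 -0.1] w 61.2 j7 -0.09
```

View pics/g2.png

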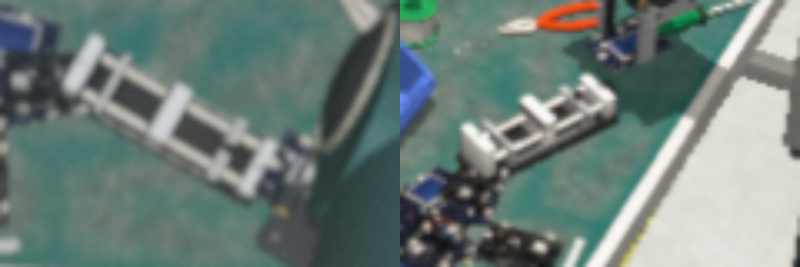

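The board's socket end sits over the end block (top panel (270,165)), still level, with the cutters and screwdriver clear below. Now I press down gently to tilt it in the grip.

Call:
send_rows(
  series=[
    {"dx":0,"dy":0,"dz":10,"yaw":0,"gripper":50},
    {"dx":0,"dy":0,"dz":10,"yaw":0,"gripper":50},
    {"dx":0,"dy":0,"dz":4,"yaw":0,"gripper":50},
    {"dx":0,"dy":0,"dz":2,"yaw":0,"gripper":50},
    {"dx":0,"dy":0,"dz":1,"yaw":0,"gripper":50},
    {"dx":0,"dy":0,"dz":1,"yaw":0,"gripper":50},
    {"dx":0,"dy":0,"dz":0,"yaw":0,"gripper":50},
  ],
  squeeze=8,
)

```text
time_s: 8.8
tcp_pos: [424.3, -351.6, 82.4]
ee_rot: [0.855, 0.519, 0.0, 0.0]
contact_force: [0.3, 0.7, -0.4]
width: 61.2
finger_force: 8.0
```

Call:
send_rows(
  series=[
    {"dx":0,"dy":0,"dz":1,"yaw":0,"gripper":50},
    {"dx":0,"dy":0,"dz":1,"yaw":0,"gripper":50},
    {"dx":0,"dy":0,"dz":1,"yaw":0,"gripper":50},
    {"dx":0,"dy":0,"dz":0,"yaw":0,"gripper":50},
  ],
)

```text
time_s: 9.13
tcp_pos: [424.2, -351.6, 79.3]
ee_rot: [0.855, 0.519, -0.0, -0.0]
contact_force: [0.1, -0.8, -1.5]
width: 61.4
finger_force: 8.0
```

Call:
send_rows(
  series=[
    {"dx":0,"dy":0,"dz":1,"yaw":0,"gripper":50},
    {"dx":0,"dy":0,"dz":1,"yaw":0,"gripper":50},
    {"dx":0,"dy":0,"dz":1,"yaw":0,"gripper":50},
    {"dx":0,"dy":0,"dz":0,"yaw":0,"gripper":50},
  ],
)

```text
time_s: 9.47
tcp_pos: [424.2, -351.5, 76.2]
ee_rot: [0.855, 0.519, -0.0, -0.0]
contact_force: [0.7, -0.2, -1.2]
width: 61.2
finger_force: 8.0
```

Call:
send_rows(
  series=[
    {"dx":0,"dy":0,"dz":1,"yaw":0,"gripper":50},
    {"dx":0,"dy":0,"dz":1,"yaw":0,"gripper":50},
    {"dx":0,"dy":0,"dz":0,"yaw":0,"gripper":50},
  ],
)

```text
time_s: 9.72
tcp_pos: [424.2, -351.5, 74.2]
ee_rot: [0.855, 0.519, -0.0, -0.0]
contact_force: [0.4, -0.2, -0.4]
width: 61.2
finger_force: 8.0
```

Call:
send_rows(
  series=[
    {"dx":0,"dy":0,"dz":1,"yaw":0,"gripper":50},
    {"dx":0,"dy":0,"dz":1,"yaw":0,"gripper":50},
    {"dx":0,"dy":0,"dz":0,"yaw":0,"gripper":50},
  ],
)

```text
time_s: 9.97
tcp_pos: [424.2, -351.5, 72.2]
ee_rot: [0.855, 0.519, -0.0, -0.0]
contact_force: [0.4, 0.4, -0.9]
width: 60.8
finger_force: 8.0
```

Call:
send_rows(
  series=[
    {"dx":0,"dy":0,"dz":1,"yaw":0,"gripper":50},
    {"dx":0,"dy":0,"dz":1,"yaw":0,"gripper":50},
    {"dx":0,"dy":0,"dz":0,"yaw":0,"gripper":50},
  ],
)

```text
time_s: 10.22
tcp_pos: [424.2, -351.5, 70.2]
ee_rot: [0.855, 0.519, -0.0, -0.0]
contact_force: [-0.1, 0.6, -0.4]
width: 61.1
finger_force: 8.0
```

Call:
send_rows(
  series=[
    {"dx":0,"dy":0,"dz":1,"yaw":0,"gripper":50},
    {"dx":0,"dy":0,"dz":1,"yaw":0,"gripper":50},
    {"dx":0,"dy":0,"dz":0,"yaw":0,"gripper":50},
  ],
)

```text
time_s: 10.47
tcp_pos: [424.2, -351.6, 68.2]
ee_rot: [0.855, 0.519, -0.0, -0.0]
contact_force: [-0.4, 0.5, -0.5]
width: 61.3
finger_force: 8.0
```

Call:
send_rows(
  series=[
    {"dx":0,"dy":0,"dz":1,"yaw":0,"gripper":50},
    {"dx":0,"dy":0,"dz":1,"yaw":0,"gripper":50},
    {"dx":0,"dy":0,"dz":0,"yaw":0,"gripper":50},
  ],
)

```text
time_s: 10.72
tcp_pos: [424.3, -351.6, 66.3]
ee_rot: [0.855, 0.519, 0.0, -0.0]
contact_force: [-0.1, -0.5, 0.1]
width: 61.0
finger_force: 8.0
```

```bash
cat > disp.py <<'E'
from h import *
# display plane: lateral-axis direction known; fit display mask corners in scene view
def disp(show=False):
    im=snapshot("scene");w=cv2.resize(im,None,fx=4,fy=4,interpolation=2);hsv=cv2.cvtColor(w,cv2.COLOR_BGR2HSV)
    m=cv2.inRange(hsv,(105,120,80),(125,255,255))
    s=read_state();c=proj("scene",s["tcp_pos"]-[0,0,15]);k=np.zeros_like(m);cv2.circle(k,tuple(int(4*v) for v in c),90,255,-1);m&=k
    cs=cv2.findContours(m,0,2)[0]
    for c2 in cs:
        if cv2.contourArea(c2)>80: r=cv2.minAreaRect(c2);print("disp px",(np.array(r[0])/4).round(2),np.round(np.array(r[1])/4,2),round(r[2],1),cv2.contourArea(c2)/16)
    print("tcp px",c.round(1),"F",s["contact_force"].round(1),"M",s["moment"].round(3),"z",s["tcp_pos"][2].round(1));return im
if __name__=="__main__":cv2.imwrite("pics/d.png",disp())
E
python3 disp.py
```

```text
disp px [347.3  171.52] [3.72 5.77] 71.6 12.6875
tcp px [347.2 171.1] F [-0.7 -0.8  0.4] M [-0.05  -0.051 -0.012] z 66.4
```

Call:
send_rows(
  series=[
    {"dx":0,"dy":0,"dz":1,"yaw":0,"gripper":50},
    {"dx":0,"dy":0,"dz":1,"yaw":0,"gripper":50},
    {"dx":0,"dy":0,"dz":0,"yaw":0,"gripper":50},
  ],
)

```text
time_s: 11.02
tcp_pos: [424.3, -351.7, 64.4]
ee_rot: [0.855, 0.519, 0.0, 0.0]
contact_force: [0.3, -0.8, 2.0]
width: 61.2
finger_force: 8.0
```

Call:
send_rows(
  series=[
    {"dx":0,"dy":0,"dz":1,"yaw":0,"gripper":50},
    {"dx":0,"dy":0,"dz":1,"yaw":0,"gripper":50},
    {"dx":0,"dy":0,"dz":0,"yaw":0,"gripper":50},
  ],
)

```text
time_s: 11.27
tcp_pos: [424.4, -351.8, 62.4]
ee_rot: [0.855, 0.519, 0.0, 0.0]
contact_force: [0.0, -2.9, 1.7]
width: 60.8
finger_force: 8.0
```

Run:
```python
from h import *
s=read_state();print(s["contact_force"].round(1),s["moment"].round(3),s["tcp_pos"].round(1))
a=cv2.imread("pics/scene0.png");b=snapshot("scene")
o=np.hstack([cv2.resize(b[150:210,310:390],(800,600),interpolation=2)]);cv2.imwrite("pics/g3.png",o)
```

```text
[ 0.  -2.9  1.7] [-0.563 -0.209 -0.035] [ 424.4 -351.8   62.4]
```

View pics/g3.png

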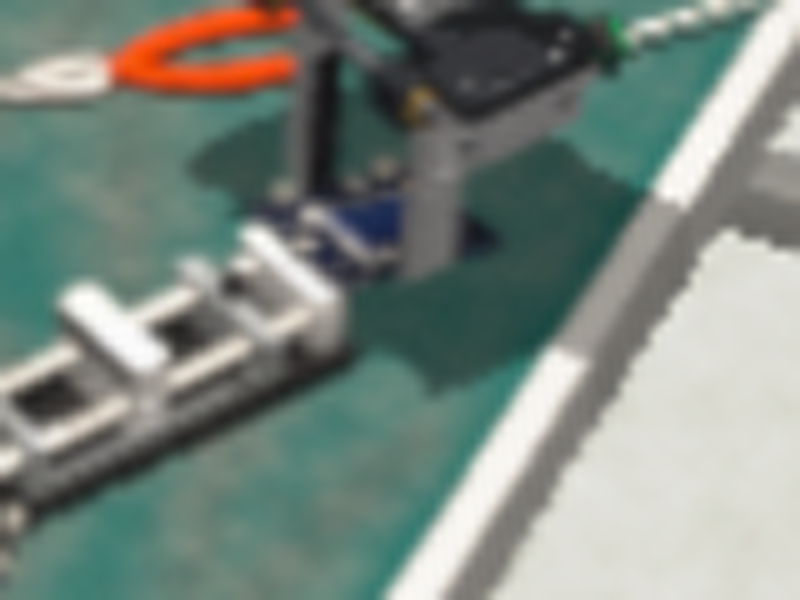

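The picture shows the board just behind the end block (block top edge about (290,265), display about (375,220)). Contact began at TCP z ≈ 65.5, so the block top is about 42 mm. I'll keep pressing for tilt.

Call:
send_rows(
  series=[
    {"dx":0,"dy":0,"dz":1,"yaw":0,"gripper":50},
    {"dx":0,"dy":0,"dz":1,"yaw":0,"gripper":50},
    {"dx":0,"dy":0,"dz":0,"yaw":0,"gripper":50},
  ],
)

```text
time_s: 11.57
tcp_pos: [424.3, -351.6, 60.3]
ee_rot: [0.855, 0.519, 0.0, 0.0]
contact_force: [0.6, -2.7, 1.6]
width: 60.9
finger_force: 8.0
```

Call:
send_rows(
  series=[
    {"dx":0,"dy":0,"dz":1,"yaw":0,"gripper":50},
    {"dx":0,"dy":0,"dz":1,"yaw":0,"gripper":50},
    {"dx":0,"dy":0,"dz":0,"yaw":0,"gripper":50},
  ],
)

```text
time_s: 11.82
tcp_pos: [424.2, -351.5, 58.2]
ee_rot: [0.855, 0.519, -0.0, -0.0]
contact_force: [1.4, -1.5, 1.3]
width: 60.9
finger_force: 8.0
```

Call:
send_rows(
  series=[
    {"dx":0,"dy":0,"dz":1,"yaw":0,"gripper":50},
    {"dx":0,"dy":0,"dz":1,"yaw":0,"gripper":50},
    {"dx":0,"dy":0,"dz":0,"yaw":0,"gripper":50},
  ],
)

```text
time_s: 12.07
tcp_pos: [424.2, -351.5, 56.2]
ee_rot: [0.855, 0.519, -0.0, -0.0]
contact_force: [1.5, -0.8, 1.3]
width: 61.2
finger_force: 8.0
```

```bash
cat > q.py <<'E'
from h import *
# blue/dark board pixels relative to tcp projection, scene+top: display mask corners
s=read_state();print(s["contact_force"].round(1),s["moment"].round(3),s["tcp_pos"].round(1))
b=snapshot("scene");x0,y0=325,160
w=cv2.resize(b[y0:195,x0:375],None,fx=8,fy=8,interpolation=2);hsv=cv2.cvtColor(w,cv2.COLOR_BGR2HSV)
m=cv2.inRange(hsv,(105,120,70),(125,255,255))
c=max(cv2.findContours(m,0,2)[0],key=cv2.contourArea);a=cv2.approxPolyDP(c,8,True)[:,0]
print(((a+.5)/8-.5+[x0,y0]).round(1).tolist())
E
python3 q.py
```

```text
[ 1.5 -0.8  1.3] [-0.209 -0.228 -0.06 ] [ 424.2 -351.5   56.2]
[[345.8, 171.8], [348.8, 173.7], [348.8, 172.4]]
```

Call:
send_rows(
  series=[
    {"dx":0,"dy":0,"dz":-8,"yaw":0,"gripper":50},
    {"dx":0,"dy":0,"dz":-16,"yaw":0,"gripper":50},
    {"dx":0,"dy":0,"dz":-16,"yaw":-0.3,"gripper":50},
    {"dx":0,"dy":0,"dz":-14,"yaw":0,"gripper":50},
    {"dx":0,"dy":0,"dz":0,"yaw":0,"gripper":50},
    {"dx":0,"dy":0,"dz":0,"yaw":0,"gripper":50},
  ],
  squeeze=16,
)

```text
time_s: 12.62
tcp_pos: [424.2, -351.7, 111.0]
ee_rot: [0.853, 0.521, -0.0, 0.0]
contact_force: [0.1, 0.2, -1.5]
width: 61.0
finger_force: 16.0
```

```bash
cat > u.py <<'E'
from h import *
from scipy.spatial.transform import Rotation as R
a=np.radians(62.5);ax=np.array([np.cos(a),np.sin(a)]);n=np.array([ax[1],-ax[0]]);M=np.array([500.85,-201.9])
def st():
    s=read_state();r=R.from_quat(s["ee_rot"]).as_matrix();p=s["tcp_pos"][:2]-M;F=s["contact_force"]
    print("t",round(s["time_s"],1),"u %.1f n %.1f z %.1f"%(p@ax,p@n,s["tcp_pos"][2]),"head %.2f"%np.degrees(np.arctan2(r[1,0],r[0,0])),"Fu %.1f Fn %.1f Fz %.1f"%(F[:2]@ax,F[:2]@n,F[2]),"w %.1f"%s["width"])
st()
E
python3 u.py
```

```text
t 12.6 u -168.3 n 1.2 z 111.0 head 62.81 Fu 0.2 Fn -0.0 Fz -1.5 w 61.0
```

Call:
send_rows(
  series=[
    {"dx":12,"dy":-1,"dz":0,"yaw":0.2,"gripper":50},
    {"dx":25,"dy":0,"dz":0,"yaw":0,"gripper":50},
    {"dx":30,"dy":0,"dz":0,"yaw":0,"gripper":50},
    {"dx":30,"dy":0,"dz":0,"yaw":0,"gripper":50},
    {"dx":30,"dy":0,"dz":0,"yaw":0,"gripper":50},
    {"dx":30,"dy":0,"dz":0,"yaw":0,"gripper":50},
    {"dx":20,"dy":0,"dz":0,"yaw":0,"gripper":50},
    {"dx":8,"dy":0,"dz":0,"yaw":0,"gripper":50},
  ],
)

```text
time_s: 13.28
tcp_pos: [509.1, -183.4, 109.7]
ee_rot: [0.853, 0.521, 0.0, -0.001]
contact_force: [0.4, -0.2, -0.4]
width: 60.9
finger_force: 16.0
```

Call:
send_rows(
  series=[
    {"dx":0,"dy":0,"dz":0,"yaw":0,"gripper":50},
    {"dx":0,"dy":0,"dz":8,"yaw":0,"gripper":50},
    {"dx":0,"dy":0,"dz":8,"yaw":0,"gripper":50},
    {"dx":0,"dy":0,"dz":0,"yaw":0,"gripper":50},
    {"dx":0,"dy":0,"dz":0,"yaw":0,"gripper":50},
  ],
)

```text
time_s: 13.7
tcp_pos: [507.4, -187.7, 93.5]
ee_rot: [0.855, 0.519, -0.001, -0.001]
contact_force: [-0.1, -0.1, -0.7]
width: 61.0
finger_force: 16.0
```

```bash
python3 u.py
python3 - <<'E'
from h import *
a=snapshot("top");b=snapshot("scene")
o=np.hstack([cv2.resize(a[195:265,285:375],(400,311),interpolation=2),cv2.resize(b[150:220,280:370],(400,311),interpolation=2)]);cv2.imwrite("pics/g4.png",o)
E
```

```text
t 13.7 u 15.6 n -0.7 z 93.5 head 62.54 Fu -0.1 Fn -0.0 Fz -0.7 w 61.0
```

View pics/g4.png

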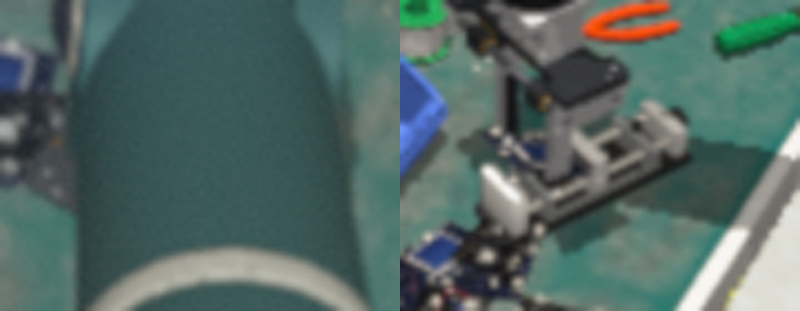

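The scene panel shows the board between the fingers at about (520,150), with its socket end above the fixed jaw (505,190) and the sprung jaw at about (590,150). From here I go by feel.

Call:
send_rows(
  series=[
    {"dx":1,"dy":0.7,"dz":5,"yaw":0,"gripper":50},
    {"dx":0,"dy":0,"dz":4,"yaw":0,"gripper":50},
    {"dx":0,"dy":0,"dz":1,"yaw":0,"gripper":50},
    {"dx":0,"dy":0,"dz":0,"yaw":0,"gripper":50},
  ],
)

```text
time_s: 14.13
tcp_pos: [509.3, -186.2, 84.0]
ee_rot: [0.854, 0.52, -0.0, -0.0]
contact_force: [0.6, -0.2, 0.2]
width: 60.9
finger_force: 16.0
```

Call:
send_rows(
  series=[
    {"dx":0,"dy":0,"dz":1,"yaw":0,"gripper":50},
    {"dx":0,"dy":0,"dz":1,"yaw":0,"gripper":50},
    {"dx":0,"dy":0,"dz":0,"yaw":0,"gripper":50},
  ],
)

```text
time_s: 14.38
tcp_pos: [509.4, -186.3, 82.3]
ee_rot: [0.854, 0.52, -0.0, -0.0]
contact_force: [0.2, 0.3, 0.0]
width: 60.6
finger_force: 16.0
```

Call:
send_rows(
  series=[
    {"dx":0,"dy":0,"dz":1,"yaw":0,"gripper":50},
    {"dx":0,"dy":0,"dz":1,"yaw":0,"gripper":50},
    {"dx":0,"dy":0,"dz":0,"yaw":0,"gripper":50},
  ],
)

```text
time_s: 14.63
tcp_pos: [509.7, -186.0, 80.5]
ee_rot: [0.854, 0.52, 0.0, 0.0]
contact_force: [0.1, 2.0, 3.5]
width: 60.6
finger_force: 16.0
```

```bash
python3 u.py
```

```text
t 14.6 u 18.2 n 0.5 z 80.5 head 62.64 Fu 1.8 Fn -0.9 Fz 3.5 w 60.6
```

Call:
send_rows(
  series=[
    {"dx":0,"dy":0,"dz":-2,"yaw":0,"gripper":50},
    {"dx":2,"dy":0,"dz":0,"yaw":0,"gripper":50},
    {"dx":2,"dy":0,"dz":0,"yaw":0,"gripper":50},
    {"dx":2,"dy":0,"dz":0,"yaw":0,"gripper":50},
    {"dx":0,"dy":0,"dz":1,"yaw":0,"gripper":50},
    {"dx":0,"dy":0,"dz":1,"yaw":0,"gripper":50},
    {"dx":0,"dy":0,"dz":0,"yaw":0,"gripper":50},
  ],
)

```text
time_s: 15.22
tcp_pos: [512.5, -180.7, 80.4]
ee_rot: [0.854, 0.52, 0.0, -0.0]
contact_force: [-0.2, 2.0, 3.1]
width: 60.6
finger_force: 16.0
```

```bash
python3 u.py
python3 - <<'E'
from h import *
b=snapshot("scene");cv2.imwrite("pics/s5.png",b)
# short socket edge: dark/blue board vs fixed jaw white; print predicted pixels of the socket-end corners for tilts
a=np.radians(62.5);ax=np.array([np.cos(a),np.sin(a),0]);n=np.array([ax[1],-ax[0],0])
s=read_state();piv=s["tcp_pos"]-[0,0,15.5]
for ph in(0,.15,.3):
    f=lambda l,h,w:proj("scene",piv+ax*(l*np.cos(ph)-h*np.sin(ph))+np.array([0,0,l*np.sin(ph)+h*np.cos(ph)])+n*w).round(1)
    print(ph,"socket top L,R",f(38,0,-30),f(38,0,30),"plain",f(-48,-5,-30),f(-48,-5,30))
w=cv2.cvtColor(b,cv2.COLOR_BGR2HSV)[170:200,290:325]
for r in b[172:190:1,296:322].min(2): print(" ".join("%3d"%v for v in r))
E
```

```text
t 15.2 u 24.2 n 0.5 z 80.4 head 62.64 Fu 1.7 Fn -1.1 Fz 3.1 w 60.6
0 socket top L,R [304.5 195.8] [295.5 186.8] plain [322.8 187.9] [313.7 179.2]
0.15 socket top L,R [304.6 194.6] [295.6 185.7] plain [322.5 189.3] [313.4 180.7]
0.3 socket top L,R [304.9 193.4] [295.8 184.5] plain [322.  190.9] [312.9 182.2]
105  99  90  87  90  67  31  22  34  51  58  54  55  48  39  40  52  55  56  54  54  56  55  54  54  54
112 109  99  89  89  66  30  24  30  35  38  45  53  54  49  46  52  56  68  71  56  57  59  55  52  48
111 110 102  95  90  67  29  23  30  33  31  36  44  51  50  42  45  56  83  95  66  59  61  56  43  37
114 113 109 105  93  66  30  23  29  33  28  29  35  44  50  47  44  45  53  61  55  49  44  38  42  56
116 115 110 102  91  65  29  20  28  35  35  29  32  42  60  68  62  51  42  46  41  43  48  57  72  90
118 115 107  99  91  66  29  21  33  43  42  35  36  40  54  68  81  85  67  51  50  65  81  91 103 107
119 113  94  91  90  66  28  24  40  54  52  44  38  41  50  67  91 112 106  85  81  92 105 107 106 108
109  96  74  81  88  66  30  26  43  57  55  48  43  40  61  84
[... 380 characters left out ...]
  43  47  72  95  98  85  99  99  97 117 131 118 107  98  79  77 112 148 166
 57  52  60  72  72 109 129  83  52  75 100  86  69  79  83  92  97 103 109 108 111 106  81  78 113 149
 54  50  51  54  67 129 157 119  84  55  56  51  51  51  63  87  98 106 107 108 119 123 102  83  77 107
 51  50  55  71  93 122 121 110 112  75  40  30  31  33  56  83  95 106 108 109 116 112 107 107  90  77
 49  51  80 108 129 140 108  85 113 113  76  42  25  33  55  84  96 107 108 112 112 102 105 113 108  88
 48  56 105 133 133 120  81  53  82 115 116  85  41  36  59  86  99 107 107 101  84  81 100 109 113 107
 50  55  95 128 146 141 104  52  57  90 117 113  73  68  78  93 102 106 107  99  75  52  78 101 112 118
```

Call:
send_rows(
  series=[
    {"dx":0,"dy":0,"dz":-3,"yaw":0,"gripper":50},
    {"dx":-3,"dy":0,"dz":0,"yaw":0,"gripper":50},
    {"dx":-3,"dy":-0.5,"dz":0,"yaw":0,"gripper":50},
    {"dx":0,"dy":0,"dz":0,"yaw":0,"gripper":50},
  ],
  squeeze=8,
)

```text
time_s: 15.6
tcp_pos: [508.4, -187.0, 83.3]
ee_rot: [0.855, 0.519, -0.0, -0.0]
contact_force: [-0.1, -0.1, -0.7]
width: 61.3
finger_force: 8.0
```

```bash
sed -i 's/"w %.1f"%s\["width"\])/"w %.1f"%s["width"],"M axis %.3f lat %.3f z %.3f"%(s["moment"][:2]@ax,s["moment"][:2]@n,s["moment"][2]))/' u.py; python3 u.py
```

```text
t 15.6 u 16.7 n -0.2 z 83.3 head 62.56 Fu -0.2 Fn -0.0 Fz -0.7 w 61.3 M axis -0.149 lat 0.051 z 0.010
```

Call:
send_rows(
  series=[
    {"dx":0,"dy":0,"dz":1,"yaw":0,"gripper":50},
    {"dx":0,"dy":0,"dz":1,"yaw":0,"gripper":50},
    {"dx":0,"dy":0,"dz":1,"yaw":0,"gripper":50},
    {"dx":0,"dy":0,"dz":1,"yaw":0,"gripper":50},
    {"dx":0,"dy":0,"dz":0,"yaw":0,"gripper":50},
  ],
)

```text
time_s: 16.02
tcp_pos: [509.1, -185.8, 79.3]
ee_rot: [0.854, 0.52, 0.0, -0.0]
contact_force: [-0.2, 0.1, 1.3]
width: 61.0
finger_force: 8.0
```

```bash
python3 u.py
```

```text
t 16.0 u 18.1 n -0.1 z 79.3 head 62.64 Fu 0.0 Fn -0.2 Fz 1.3 w 61.0 M axis -0.038 lat 0.160 z 0.016
```

Call:
send_rows(
  series=[
    {"dx":0,"dy":0,"dz":1,"yaw":0,"gripper":50},
    {"dx":0,"dy":0,"dz":1,"yaw":0,"gripper":50},
    {"dx":0,"dy":0,"dz":0,"yaw":0,"gripper":50},
  ],
)

```text
time_s: 16.27
tcp_pos: [509.1, -186.0, 77.3]
ee_rot: [0.854, 0.52, -0.0, -0.0]
contact_force: [0.6, 1.1, 1.6]
width: 60.8
finger_force: 8.0
```

```bash
python3 u.py
```

```text
t 16.3 u 17.9 n -0.1 z 77.3 head 62.63 Fu 1.2 Fn 0.0 Fz 1.6 w 60.8 M axis -0.212 lat 0.128 z -0.011
```

Call:
send_rows(
  series=[
    {"dx":0,"dy":0,"dz":1,"yaw":0,"gripper":50},
    {"dx":0,"dy":0,"dz":1,"yaw":0,"gripper":50},
    {"dx":0,"dy":0,"dz":0,"yaw":0,"gripper":50},
  ],
)

```text
time_s: 16.52
tcp_pos: [508.9, -186.1, 75.3]
ee_rot: [0.854, 0.52, -0.0, -0.0]
contact_force: [0.5, 0.6, 1.4]
width: 60.9
finger_force: 8.0
```

```bash
python3 u.py
```

```text
t 16.5 u 17.8 n -0.1 z 75.3 head 62.62 Fu 0.8 Fn 0.2 Fz 1.4 w 60.9 M axis -0.163 lat 0.162 z 0.059
```

Call:
send_rows(
  series=[
    {"dx":0,"dy":0,"dz":-1,"yaw":0,"gripper":50},
    {"dx":0,"dy":0,"dz":-1,"yaw":0,"gripper":50},
    {"dx":-1.5,"dy":0,"dz":0,"yaw":0,"gripper":50},
    {"dx":-1.5,"dy":0,"dz":0,"yaw":0,"gripper":50},
    {"dx":-1.5,"dy":0,"dz":0,"yaw":0,"gripper":50},
    {"dx":-1.5,"dy":0,"dz":0,"yaw":0,"gripper":50},
    {"dx":0,"dy":0,"dz":0,"yaw":0,"gripper":50},
  ],
  squeeze=18,
)

```text
time_s: 17.1
tcp_pos: [506.3, -191.4, 77.5]
ee_rot: [0.854, 0.52, 0.0, -0.0]
contact_force: [1.0, 3.1, 0.4]
width: 60.7
finger_force: 18.0
```

```bash
python3 u.py
```

```text
t 17.1 u 11.8 n -0.1 z 77.5 head 62.62 Fu 3.2 Fn -0.5 Fz 0.4 w 60.7 M axis 0.078 lat 0.696 z -0.071
```

Call:
send_rows(
  series=[
    {"dx":-1.5,"dy":0,"dz":0,"yaw":0,"gripper":50},
    {"dx":-1.5,"dy":0,"dz":0,"yaw":0,"gripper":50},
    {"dx":-1.5,"dy":0,"dz":0,"yaw":0,"gripper":50},
    {"dx":-1.5,"dy":0,"dz":0,"yaw":0,"gripper":50},
    {"dx":0,"dy":0,"dz":0,"yaw":0,"gripper":50},
  ],
)

```text
time_s: 17.52
tcp_pos: [503.4, -197.0, 77.4]
ee_rot: [0.854, 0.52, -0.0, -0.0]
contact_force: [1.1, 3.2, 0.1]
width: 60.7
finger_force: 18.0
```

```bash
python3 u.py
```

```text
t 17.5 u 5.5 n -0.0 z 77.4 head 62.60 Fu 3.3 Fn -0.5 Fz 0.1 w 60.7 M axis 0.079 lat 0.728 z 0.012
```

The jaw's 3 N spring is felt and it is moving back. Continuing.

Call:
send_rows(
  series=[
    {"dx":-3,"dy":0,"dz":0,"yaw":0,"gripper":50},
    {"dx":-3,"dy":0,"dz":0,"yaw":0,"gripper":50},
    {"dx":-3,"dy":0,"dz":0,"yaw":0,"gripper":50},
    {"dx":-3,"dy":0,"dz":0,"yaw":0,"gripper":50},
    {"dx":-3,"dy":0,"dz":0,"yaw":0,"gripper":50},
    {"dx":-3,"dy":0,"dz":0,"yaw":0,"gripper":50},
    {"dx":0,"dy":0,"dz":0,"yaw":0,"gripper":50},
  ],
)

```text
time_s: 18.1
tcp_pos: [495.0, -213.3, 77.4]
ee_rot: [0.855, 0.519, 0.0, 0.0]
contact_force: [1.4, 4.5, 0.0]
width: 60.7
finger_force: 18.0
```

```bash
python3 u.py
```

```text
t 18.1 u -12.8 n 0.1 z 77.4 head 62.59 Fu 4.6 Fn -0.9 Fz 0.0 w 60.7 M axis -0.027 lat 1.158 z 0.020
```

Call:
send_rows(
  series=[
    {"dx":-2,"dy":0,"dz":0,"yaw":0,"gripper":50},
    {"dx":-2,"dy":0,"dz":0,"yaw":0,"gripper":50},
    {"dx":-2,"dy":0,"dz":0,"yaw":0,"gripper":50},
    {"dx":-2,"dy":0,"dz":0,"yaw":0,"gripper":50},
    {"dx":-2,"dy":0,"dz":0,"yaw":0,"gripper":50},
    {"dx":0,"dy":0,"dz":0,"yaw":0,"gripper":50},
  ],
)

```text
time_s: 18.6
tcp_pos: [490.7, -221.7, 77.5]
ee_rot: [0.854, 0.52, 0.0, 0.0]
contact_force: [2.6, 4.7, 0.3]
width: 60.7
finger_force: 18.0
```

```bash
python3 u.py
```

```text
t 18.6 u -22.3 n 0.1 z 77.5 head 62.61 Fu 5.4 Fn 0.2 Fz 0.3 w 60.7 M axis -0.070 lat 1.338 z 0.007
```

Call:
send_rows(
  series=[
    {"dx":-1.5,"dy":0,"dz":0,"yaw":0,"gripper":50},
    {"dx":-1.5,"dy":0,"dz":0,"yaw":0,"gripper":50},
    {"dx":-1.5,"dy":0,"dz":0,"yaw":0,"gripper":50},
    {"dx":-1.5,"dy":0,"dz":0,"yaw":0,"gripper":50},
    {"dx":0,"dy":0,"dz":0,"yaw":0,"gripper":50},
  ],
)

```text
time_s: 19.02
tcp_pos: [488.0, -226.9, 77.5]
ee_rot: [0.854, 0.52, 0.0, -0.0]
contact_force: [2.6, 4.2, 0.1]
width: 61.0
finger_force: 18.0
```

Call:
send_rows(
  series=[
    {"dx":-1,"dy":0,"dz":0,"yaw":0,"gripper":50},
    {"dx":-1,"dy":0,"dz":0,"yaw":0,"gripper":50},
    {"dx":0,"dy":0,"dz":0,"yaw":0,"gripper":50},
  ],
)

```text
time_s: 19.27
tcp_pos: [487.2, -228.5, 77.5]
ee_rot: [0.854, 0.52, 0.0, -0.0]
contact_force: [2.9, 5.9, 0.7]
width: 60.9
finger_force: 18.0
```

Call:
send_rows(
  series=[
    {"dx":-1,"dy":0,"dz":0,"yaw":0,"gripper":50},
    {"dx":-1,"dy":0,"dz":0,"yaw":0,"gripper":50},
    {"dx":0,"dy":0,"dz":0,"yaw":0,"gripper":50},
  ],
)

```text
time_s: 19.52
tcp_pos: [486.2, -230.3, 77.5]
ee_rot: [0.854, 0.52, 0.0, -0.0]
contact_force: [3.1, 6.2, 0.0]
width: 60.6
finger_force: 18.0
```

```bash
python3 u.py
```

```text
t 19.5 u -31.9 n 0.1 z 77.5 head 62.63 Fu 6.9 Fn -0.1 Fz 0.0 w 60.6 M axis -0.056 lat 1.508 z 0.055
```

Call:
send_rows(
  series=[
    {"dx":-1,"dy":0,"dz":0,"yaw":0,"gripper":50},
    {"dx":0,"dy":0,"dz":0,"yaw":0,"gripper":50},
  ],
)

```text
time_s: 19.68
tcp_pos: [486.0, -230.7, 77.6]
ee_rot: [0.854, 0.52, 0.001, -0.0]
contact_force: [3.2, 8.3, 1.7]
width: 61.1
finger_force: 18.0
```

Call:
send_rows(
  series=[
    {"dx":-1,"dy":0,"dz":0,"yaw":0,"gripper":50},
    {"dx":0,"dy":0,"dz":0,"yaw":0,"gripper":50},
  ],
)

```text
time_s: 19.85
tcp_pos: [485.9, -230.9, 77.7]
ee_rot: [0.854, 0.52, 0.001, -0.0]
contact_force: [5.7, 11.8, 2.9]
width: 61.1
finger_force: 18.0
```

Call:
send_rows(
  series=[
    {"dx":-1,"dy":0,"dz":0,"yaw":0,"gripper":50},
    {"dx":0,"dy":0,"dz":0,"yaw":0,"gripper":50},
  ],
)

```text
time_s: 20.02
tcp_pos: [485.8, -231.0, 77.7]
ee_rot: [0.854, 0.52, 0.001, -0.0]
contact_force: [5.9, 15.4, 3.3]
width: 61.0
finger_force: 18.0
```

```bash
python3 u.py
```

```text
t 20.0 u -32.8 n 0.1 z 77.7 head 62.72 Fu 16.4 Fn -1.8 Fz 3.3 w 61.0 M axis 0.309 lat 4.172 z -0.023
```

Travel stop felt at u ≈ −32.3 (force jumped from 6.9 to 16 N). I ease off and lower the socket end.

Call:
send_rows(
  series=[
    {"dx":1,"dy":0,"dz":0,"yaw":0,"gripper":50},
    {"dx":1.2,"dy":0,"dz":0,"yaw":0,"gripper":50},
    {"dx":0,"dy":0,"dz":1,"yaw":0,"gripper":50},
    {"dx":0.3,"dy":0,"dz":1,"yaw":0,"gripper":50},
    {"dx":0,"dy":0,"dz":1,"yaw":0,"gripper":50},
    {"dx":0,"dy":0,"dz":0,"yaw":0,"gripper":50},
  ],
)

```text
time_s: 20.52
tcp_pos: [486.3, -230.5, 74.6]
ee_rot: [0.854, 0.52, 0.0, 0.0]
contact_force: [3.2, 6.4, 4.4]
width: 61.1
finger_force: 18.0
```

```bash
python3 u.py
```

```text
t 20.5 u -32.1 n 0.3 z 74.6 head 62.65 Fu 7.2 Fn -0.1 Fz 4.4 w 61.1 M axis -0.006 lat 1.694 z 0.012
```

Call:
send_rows(
  series=[
    {"dx":0.3,"dy":0,"dz":1,"yaw":0,"gripper":50},
    {"dx":0.2,"dy":0,"dz":1,"yaw":0,"gripper":50},
    {"dx":0.2,"dy":0,"dz":1,"yaw":0,"gripper":50},
    {"dx":0,"dy":0,"dz":0,"yaw":0,"gripper":50},
  ],
)

```text
time_s: 20.85
tcp_pos: [486.5, -230.0, 71.6]
ee_rot: [0.854, 0.52, 0.0, 0.0]
contact_force: [2.6, 6.2, 2.8]
width: 60.6
finger_force: 18.0
```

```bash
python3 u.py
```

```text
t 20.9 u -31.5 n 0.3 z 71.6 head 62.65 Fu 6.7 Fn -0.6 Fz 2.8 w 60.6 M axis 0.045 lat 1.493 z 0.029
```

Call:
send_rows(
  series=[
    {"dx":0.2,"dy":-0.2,"dz":1,"yaw":0,"gripper":50},
    {"dx":0.2,"dy":0,"dz":1,"yaw":0,"gripper":50},
    {"dx":0,"dy":0,"dz":1,"yaw":0,"gripper":50},
    {"dx":0,"dy":0,"dz":1,"yaw":0,"gripper":50},
    {"dx":0,"dy":0,"dz":0,"yaw":0,"gripper":50},
  ],
)

```text
time_s: 21.27
tcp_pos: [486.7, -229.5, 67.6]
ee_rot: [0.854, 0.52, 0.0, 0.0]
contact_force: [3.7, 6.5, 2.6]
width: 60.9
finger_force: 18.0
```

```bash
python3 u.py
```

```text
t 21.3 u -31.0 n 0.2 z 67.6 head 62.65 Fu 7.5 Fn 0.2 Fz 2.6 w 60.9 M axis -0.161 lat 1.677 z 0.119
```

Call:
send_rows(
  series=[
    {"dx":0,"dy":0,"dz":1,"yaw":0,"gripper":50},
    {"dx":0,"dy":0,"dz":1,"yaw":0,"gripper":50},
    {"dx":0,"dy":0,"dz":1,"yaw":0,"gripper":50},
    {"dx":0,"dy":0,"dz":0,"yaw":0,"gripper":50},
  ],
)

```text
time_s: 21.6
tcp_pos: [486.8, -229.3, 64.6]
ee_rot: [0.854, 0.52, 0.001, 0.0]
contact_force: [4.1, 6.5, 2.6]
width: 60.6
finger_force: 18.0
```

```bash
python3 u.py
```

```text
t 21.6 u -30.8 n 0.2 z 64.6 head 62.66 Fu 7.6 Fn 0.6 Fz 2.6 w 60.6 M axis -0.167 lat 1.867 z -0.019
```

Call:
send_rows(
  series=[
    {"dx":0,"dy":0,"dz":1,"yaw":0,"gripper":50},
    {"dx":0,"dy":0,"dz":1,"yaw":0,"gripper":50},
    {"dx":0,"dy":0,"dz":0,"yaw":0,"gripper":50},
  ],
)

```text
time_s: 21.85
tcp_pos: [486.8, -229.3, 62.6]
ee_rot: [0.854, 0.52, 0.001, 0.0]
contact_force: [3.8, 7.1, 2.4]
width: 60.9
finger_force: 18.0
```

```bash
python3 u.py
```

```text
t 21.9 u -30.8 n 0.2 z 62.6 head 62.66 Fu 8.0 Fn 0.1 Fz 2.4 w 60.9 M axis -0.188 lat 1.923 z 0.056
```

Call:
send_rows(
  series=[
    {"dx":0,"dy":0,"dz":1,"yaw":0,"gripper":50},
    {"dx":0,"dy":0,"dz":1,"yaw":0,"gripper":50},
    {"dx":0,"dy":0,"dz":0,"yaw":0,"gripper":50},
  ],
)

```text
time_s: 22.1
tcp_pos: [486.8, -229.6, 61.4]
ee_rot: [0.854, 0.52, 0.0, 0.0]
contact_force: [-1.9, 8.2, 19.6]
width: 61.1
finger_force: 18.0
```

```bash
python3 u.py
```

```text
t 22.1 u -31.1 n 0.3 z 61.4 head 62.65 Fu 6.4 Fn -5.5 Fz 19.6 w 61.1 M axis 1.320 lat 1.449 z -0.001
```

Call:
send_rows(
  series=[
    {"dx":0,"dy":0,"dz":-1,"yaw":0,"gripper":50},
    {"dx":0,"dy":0,"dz":0,"yaw":0,"gripper":50},
  ],
)

```text
time_s: 22.27
tcp_pos: [486.6, -229.5, 61.8]
ee_rot: [0.854, 0.52, 0.0, 0.0]
contact_force: [4.3, 6.2, 0.1]
width: 60.8
finger_force: 18.0
```

```bash
python3 u.py
```

```text
t 22.3 u -31.1 n 0.2 z 61.8 head 62.65 Fu 7.5 Fn 0.9 Fz 0.1 w 60.8 M axis -0.354 lat 1.757 z 0.126
```

Call:
send_rows(
  series=[
    {"dx":1,"dy":0,"dz":0,"yaw":0,"gripper":50},
    {"dx":1,"dy":0,"dz":0,"yaw":0,"gripper":50},
    {"dx":0,"dy":0,"dz":0,"yaw":0,"gripper":50},
  ],
)

```text
time_s: 22.52
tcp_pos: [487.3, -228.4, 61.7]
ee_rot: [0.854, 0.52, -0.0, 0.0]
contact_force: [0.9, 1.7, 6.1]
width: 61.1
finger_force: 18.0
```

```bash
python3 u.py
```

```text
t 22.5 u -29.8 n 0.2 z 61.7 head 62.61 Fu 1.9 Fn 0.0 Fz 6.1 w 61.1 M axis -0.180 lat 0.397 z 0.104
```

Call:
send_rows(
  series=[
    {"dx":1,"dy":0,"dz":0,"yaw":0,"gripper":50},
    {"dx":1,"dy":0,"dz":0,"yaw":0,"gripper":50},
    {"dx":0,"dy":0,"dz":0,"yaw":0,"gripper":50},
  ],
)

```text
time_s: 22.77
tcp_pos: [488.1, -226.9, 61.8]
ee_rot: [0.854, 0.519, -0.0, 0.0]
contact_force: [0.6, 0.8, 7.7]
width: 61.2
finger_force: 18.0
```

```bash
python3 u.py
```

```text
t 22.8 u -28.1 n 0.2 z 61.8 head 62.59 Fu 1.0 Fn 0.2 Fz 7.7 w 61.2 M axis -0.052 lat 0.090 z 0.016
```

Call:
send_rows(
  series=[
    {"dx":1,"dy":0,"dz":0,"yaw":0,"gripper":50},
    {"dx":0,"dy":0,"dz":0,"yaw":0,"gripper":50},
  ],
)

```text
time_s: 22.93
tcp_pos: [488.5, -226.2, 61.8]
ee_rot: [0.855, 0.519, -0.0, 0.001]
contact_force: [-0.7, -2.0, 7.9]
width: 60.8
finger_force: 18.0
```

```bash
python3 u.py
```

```text
t 22.9 u -27.3 n 0.2 z 61.8 head 62.59 Fu -2.1 Fn 0.3 Fz 7.9 w 60.8 M axis 0.057 lat -0.105 z 0.024
```

Call:
send_rows(
  series=[
    {"dx":1,"dy":0,"dz":0,"yaw":0,"gripper":50},
    {"dx":0,"dy":0,"dz":0,"yaw":0,"gripper":50},
  ],
)

```text
time_s: 23.1
tcp_pos: [488.9, -225.4, 61.9]
ee_rot: [0.855, 0.519, -0.0, 0.001]
contact_force: [-0.9, -0.9, 10.3]
width: 60.5
finger_force: 18.0
```

```bash
python3 u.py
```

```text
t 23.1 u -26.4 n 0.3 z 61.9 head 62.58 Fu -1.3 Fn -0.4 Fz 10.3 w 60.5 M axis 0.073 lat -0.214 z 0.050
```

```bash
cat > bar.py <<'E'
from h import *
a=np.radians(62.5);ax=np.array([np.cos(a),np.sin(a),0]);n=np.array([ax[1],-ax[0],0]);M=np.array([500.85,-201.9,0])
b=snapshot("scene");cv2.imwrite("pics/s6.png",b);s0=cv2.imread("pics/scene0.png");t0=cv2.imread("pics/top0.png")
def samp(im,cam,u,w,z):
    p=proj(cam,M+ax*u+n*w+np.array([0,0,z]));return int(cv2.getRectSubPix(im.max(2),(1,1),tuple(map(float,p)))[0,0])
print("u: top0 | scene0 | now  at w=-24,-10,0,10,24 z=46")
for u in range(-10,34,2):
    print(u,*[[samp(im,c,u,w,46) for w in(-24,-10,0,10,24)] for im,c in((t0,"top"),(s0,"scene"),(b,"scene"))])
c=camera_info("scene")["world_to_cam"];print("cam",(-c[:3,:3].T@c[:3,3]).round())
E
python3 bar.py
```

```text
u: top0 | scene0 | now  at w=-24,-10,0,10,24 z=46
-10 [139, 68, 63, 112, 131] [200, 65, 66, 209, 124] [65, 131, 142, 145, 102]
-8 [141, 65, 64, 113, 130] [193, 61, 55, 200, 124] [71, 139, 149, 144, 115]
-6 [141, 67, 65, 113, 129] [197, 56, 53, 200, 123] [77, 139, 142, 138, 124]
-4 [143, 66, 63, 115, 128] [200, 54, 56, 203, 123] [80, 122, 126, 119, 122]
-2 [144, 63, 62, 115, 126] [203, 53, 59, 215, 123] [80, 102, 103, 99, 116]
0 [143, 66, 60, 115, 122] [198, 54, 58, 205, 125] [80, 86, 82, 92, 99]
2 [144, 65, 59, 116, 120] [195, 56, 55, 198, 127] [82, 78, 69, 98, 83]
4 [144, 64, 60, 116, 115] [202, 56, 52, 198, 127] [86, 72, 66, 111, 76]
6 [139, 75, 73, 116, 117] [212, 59, 59, 204, 128] [89, 68, 68, 126, 76]
8 [139, 100, 98, 126, 123] [225, 63, 73, 218, 131] [92, 64, 83, 144, 78]
10 [150, 128, 130, 141, 139] [218, 83, 90, 210, 142] [98, 70, 92, 142, 87]
12 [158, 152, 152, 156, 153] [208, 109, 112, 208, 157] [107, 82, 96, 142, 98]
14 [164, 153, 157, 162, 157] [204, 134, 137, 208, 171] [120, 101, 101, 143, 121]
16 [156, 140, 141, 150, 149] [198, 153, 157, 205, 183] [136, 123, 116, 140, 147]
18 [149, 111, 112, 137, 131] [190, 163, 158, 200, 187] [152, 144, 127, 136, 164]
20 [145, 85, 84, 124, 117] [170, 148, 150, 172, 170] [150, 138, 128, 129, 157]
22 [145, 68, 64, 116, 106] [158, 130, 129, 147, 152] [153, 126, 115, 122, 150]
24 [145, 65, 60, 116, 103] [163, 116, 112, 154, 140] [165, 116, 107, 144, 141]
26 [145, 59, 58, 116, 102] [185, 109, 117, 182, 134] [189, 112, 118, 181, 136]
28 [141, 57, 56, 112, 99] [215, 116, 138, 213, 139] [219, 120, 140, 216, 143]
30 [128, 63, 62, 103, 101] [212, 144, 167, 224, 158] [217, 148, 170, 228, 162]
32 [119, 77, 79, 107, 102] [217, 174, 202, 237, 182] [221, 178, 206, 240, 186]
cam [-166. 1182. 1481.]
```

Call:
send_rows(
  series=[
    {"dx":0.5,"dy":0,"dz":-0.5,"yaw":0,"gripper":50},
    {"dx":0.5,"dy":0,"dz":0,"yaw":0,"gripper":50},
    {"dx":0,"dy":0,"dz":0,"yaw":0,"gripper":50},
  ],
)

```text
time_s: 23.4
tcp_pos: [489.6, -223.8, 62.1]
ee_rot: [0.854, 0.52, 0.0, 0.0]
contact_force: [0.7, 0.2, 5.1]
width: 61.0
finger_force: 18.0
```

```bash
python3 u.py
```

```text
t 23.4 u -24.6 n 0.1 z 62.1 head 62.62 Fu 0.5 Fn 0.5 Fz 5.1 w 61.0 M axis -0.323 lat 0.413 z 0.065
```

Call:
send_rows(
  series=[
    {"dx":0.5,"dy":0,"dz":0,"yaw":0,"gripper":50},
    {"dx":0.5,"dy":0,"dz":0,"yaw":0,"gripper":50},
    {"dx":0,"dy":0,"dz":0,"yaw":0,"gripper":50},
  ],
)

```text
time_s: 23.65
tcp_pos: [489.9, -223.1, 62.1]
ee_rot: [0.854, 0.52, -0.0, 0.0]
contact_force: [0.7, 0.1, 6.4]
width: 60.4
finger_force: 18.0
```

```bash
python3 u.py
```

```text
t 23.6 u -23.8 n 0.1 z 62.1 head 62.61 Fu 0.4 Fn 0.6 Fz 6.4 w 60.4 M axis -0.266 lat 0.216 z 0.095
```

```bash
python3 bar.py | awk '$1>=6||NR==1' | sed 's/^\([0-9]*\) .*\(\[[^]]*\]\)$/\1 \2/'
```

```text
u: top0 | scene0 | now  at w=-24,-10,0,10,24 z=46
6 [87, 81, 66, 104, 89]
8 [89, 78, 71, 122, 80]
10 [91, 73, 73, 132, 80]
12 [95, 68, 77, 144, 82]
14 [101, 67, 79, 146, 86]
16 [101, 70, 84, 138, 91]
18 [99, 74, 87, 128, 97]
20 [102, 80, 89, 113, 106]
22 [111, 86, 89, 105, 116]
24 [132, 93, 95, 133, 122]
26 [170, 100, 112, 177, 128]
28 [209, 115, 138, 216, 139]
30 [212, 146, 170, 227, 160]
32 [220, 178, 205, 239, 185]
cam [-166. 1182. 1481.]
```

The samples show the bar now covered, so the socket end is riding on top of it. I go back to the jaw stop and try again.

Call:
send_rows(
  series=[
    {"dx":0,"dy":0,"dz":-1.5,"yaw":0,"gripper":50},
    {"dx":0,"dy":0,"dz":-1.5,"yaw":0,"gripper":50},
    {"dx":-2,"dy":0,"dz":0,"yaw":0,"gripper":50},
    {"dx":-2,"dy":0,"dz":0,"yaw":0,"gripper":50},
    {"dx":-2,"dy":0,"dz":0,"yaw":0,"gripper":50},
    {"dx":0,"dy":0,"dz":0,"yaw":0,"gripper":50},
  ],
  squeeze=25,
)

```text
time_s: 24.2
tcp_pos: [486.8, -227.5, 64.6]
ee_rot: [0.854, 0.52, 0.0, -0.001]
contact_force: [3.2, 4.7, -2.4]
width: 61.0
finger_force: 25.0
```

```bash
python3 u.py;  python3 bar.py | awk '$1>=6||NR==1' | sed 's/^\([0-9]*\) .*\(\[[^]]*\]\)$/\1 \2/'|head -14
```

```text
t 24.2 u -29.2 n -0.6 z 64.6 head 62.64 Fu 5.7 Fn 0.6 Fz -2.4 w 61.0 M axis -0.227 lat 1.475 z 0.135
u: top0 | scene0 | now  at w=-24,-10,0,10,24 z=46
6 [115, 74, 68, 158, 86]
8 [127, 82, 73, 164, 89]
10 [138, 95, 78, 151, 102]
12 [153, 113, 97, 146, 119]
14 [173, 134, 126, 157, 143]
16 [184, 151, 149, 173, 165]
18 [189, 162, 154, 182, 177]
20 [172, 149, 150, 165, 167]
22 [162, 131, 131, 149, 154]
24 [168, 119, 114, 158, 143]
26 [190, 112, 120, 186, 137]
28 [219, 119, 141, 217, 143]
30 [216, 148, 170, 228, 162]
```

Call:
send_rows(
  series=[
    {"dx":-1,"dy":0,"dz":0,"yaw":0,"gripper":50},
    {"dx":-1,"dy":0,"dz":0,"yaw":0,"gripper":50},
    {"dx":0,"dy":0,"dz":0,"yaw":0,"gripper":50},
  ],
)

```text
time_s: 24.5
tcp_pos: [486.0, -229.1, 64.6]
ee_rot: [0.854, 0.52, 0.0, -0.001]
contact_force: [2.8, 4.9, -2.6]
width: 60.7
finger_force: 25.0
```

```bash
python3 u.py;  python3 bar.py | awk '$1>=6||NR==1' | sed 's/^\([0-9]*\) .*\(\[[^]]*\]\)$/\1 \2/'|head -14
```

```text
t 24.5 u -31.0 n -0.6 z 64.6 head 62.65 Fu 5.6 Fn 0.3 Fz -2.6 w 60.7 M axis -0.266 lat 1.605 z 0.035
u: top0 | scene0 | now  at w=-24,-10,0,10,24 z=46
6 [124, 64, 70, 158, 100]
8 [140, 68, 78, 159, 112]
10 [150, 85, 89, 158, 129]
12 [162, 109, 111, 166, 150]
14 [179, 135, 138, 181, 169]
16 [186, 155, 158, 193, 185]
18 [190, 167, 160, 197, 191]
20 [173, 152, 153, 173, 174]
22 [162, 133, 132, 151, 155]
24 [167, 119, 114, 158, 144]
26 [189, 112, 119, 186, 137]
28 [219, 119, 140, 217, 143]
30 [217, 148, 170, 228, 162]
```

Call:
send_rows(
  series=[
    {"dx":-1,"dy":0.6,"dz":0,"yaw":0,"gripper":50},
    {"dx":-1,"dy":0,"dz":0,"yaw":0,"gripper":50},
    {"dx":0,"dy":0,"dz":0,"yaw":0,"gripper":50},
  ],
)

```text
time_s: 24.8
tcp_pos: [485.2, -230.9, 64.5]
ee_rot: [0.854, 0.52, -0.0, -0.001]
contact_force: [1.2, 6.4, -2.6]
width: 60.4
finger_force: 25.0
```

Call:
send_rows(
  series=[
    {"dx":-1,"dy":0,"dz":0,"yaw":0,"gripper":50},
    {"dx":0,"dy":0,"dz":0,"yaw":0,"gripper":50},
  ],
)

```text
time_s: 24.97
tcp_pos: [484.8, -231.7, 64.5]
ee_rot: [0.854, 0.52, -0.0, -0.001]
contact_force: [1.7, 6.2, -1.7]
width: 60.8
finger_force: 25.0
```

Call:
send_rows(
  series=[
    {"dx":-1,"dy":0,"dz":0,"yaw":0,"gripper":50},
    {"dx":0,"dy":0,"dz":0,"yaw":0,"gripper":50},
  ],
)

```text
time_s: 25.13
tcp_pos: [484.3, -232.6, 64.5]
ee_rot: [0.854, 0.52, -0.0, -0.001]
contact_force: [1.5, 5.5, -2.6]
width: 60.8
finger_force: 25.0
```

```bash
python3 u.py
cat >> bar.py <<'E'
print("rod rows z=36: scene0 / now, w=-18,18")
for u in range(-14,14,2): print(u,[samp(s0,"scene",u,w,36) for w in(-18,18)],[samp(b,"scene",u,w,36) for w in(-18,18)])
E
python3 bar.py | sed -n '/rod/,$p'
```

```text
t 25.1 u -34.9 n -0.4 z 64.5 head 62.65 Fu 5.6 Fn -1.2 Fz -2.6 w 60.8 M axis 0.273 lat 1.593 z -0.031
rod rows z=36: scene0 / now, w=-18,18
-14 [194, 195] [111, 108]
-12 [204, 198] [116, 123]
-10 [209, 204] [115, 145]
-8 [195, 206] [112, 160]
-6 [191, 197] [115, 153]
-4 [196, 193] [122, 140]
-2 [209, 197] [131, 131]
0 [213, 205] [136, 131]
2 [206, 211] [143, 135]
4 [206, 205] [150, 148]
6 [203, 206] [160, 167]
8 [204, 208] [177, 185]
10 [192, 205] [179, 195]
12 [171, 196] [167, 193]
```

Call:
send_rows(
  series=[
    {"dx":-1,"dy":0,"dz":0,"yaw":0,"gripper":50},
    {"dx":-1,"dy":0,"dz":0,"yaw":0,"gripper":50},
    {"dx":0,"dy":0,"dz":0,"yaw":0,"gripper":50},
  ],
)

```text
time_s: 25.43
tcp_pos: [484.2, -232.9, 64.6]
ee_rot: [0.854, 0.52, 0.001, -0.001]
contact_force: [5.0, 14.3, -0.9]
width: 60.9
finger_force: 25.0
```

Call:
send_rows(
  series=[
    {"dx":-1,"dy":0,"dz":0,"yaw":0,"gripper":50},
    {"dx":-1,"dy":0,"dz":0,"yaw":0,"gripper":50},
    {"dx":0,"dy":0,"dz":0,"yaw":0,"gripper":50},
  ],
)

```text
time_s: 25.68
tcp_pos: [484.0, -233.2, 64.6]
ee_rot: [0.854, 0.521, 0.002, -0.002]
contact_force: [9.2, 22.7, -1.0]
width: 60.9
finger_force: 25.0
```

Call:
send_rows(
  series=[
    {"dx":-1,"dy":0,"dz":0,"yaw":0,"gripper":50},
    {"dx":0,"dy":0,"dz":0,"yaw":0,"gripper":50},
  ],
)

```text
time_s: 25.85
tcp_pos: [483.9, -233.3, 64.7]
ee_rot: [0.853, 0.521, 0.002, -0.002]
contact_force: [9.2, 26.4, -1.5]
width: 60.5
finger_force: 25.0
```

```bash
python3 u.py; python3 bar.py | sed -n '/rod/,$p'
```

```text
t 25.9 u -35.7 n -0.5 z 64.7 head 62.83 Fu 27.6 Fn -4.0 Fz -1.5 w 60.5 M axis 0.830 lat 6.899 z -0.142
rod rows z=36: scene0 / now, w=-18,18
-14 [194, 195] [113, 102]
-12 [204, 198] [116, 114]
-10 [209, 204] [115, 135]
-8 [195, 206] [115, 148]
-6 [191, 197] [119, 140]
-4 [196, 193] [124, 128]
-2 [209, 197] [132, 122]
0 [213, 205] [136, 126]
2 [206, 211] [143, 134]
4 [206, 205] [150, 150]
6 [203, 206] [160, 172]
8 [204, 208] [177, 192]
10 [192, 205] [179, 201]
12 [171, 196] [167, 198]
```

Call:
send_rows(
  series=[
    {"dx":1.5,"dy":0.3,"dz":0,"yaw":0,"gripper":50},
    {"dx":1.5,"dy":0.2,"dz":0,"yaw":0,"gripper":50},
    {"dx":0,"dy":0,"dz":1,"yaw":0,"gripper":50},
    {"dx":0,"dy":0,"dz":1,"yaw":0,"gripper":50},
    {"dx":0,"dy":0,"dz":0,"yaw":0,"gripper":50},
  ],
)

```text
time_s: 26.32
tcp_pos: [484.2, -233.4, 62.5]
ee_rot: [0.854, 0.52, 0.0, -0.001]
contact_force: [0.8, 13.3, 2.9]
width: 60.5
finger_force: 25.0
```

```bash
python3 u.py; python3 bar.py | sed -n '/rod/,$p'|tail -9
```

```text
t 26.3 u -35.6 n -0.2 z 62.5 head 62.71 Fu 12.2 Fn -5.4 Fz 2.9 w 60.5 M axis 1.063 lat 2.920 z -0.048
-4 [196, 193] [93, 151]
-2 [209, 197] [100, 155]
0 [213, 205] [106, 151]
2 [206, 211] [114, 141]
4 [206, 205] [125, 147]
6 [203, 206] [146, 163]
8 [204, 208] [173, 182]
10 [192, 205] [178, 194]
12 [171, 196] [167, 194]
```

Call:
send_rows(
  series=[
    {"dx":0,"dy":0,"dz":1,"yaw":0,"gripper":50},
    {"dx":0,"dy":0,"dz":1,"yaw":0,"gripper":50},
    {"dx":0,"dy":0,"dz":0,"yaw":0,"gripper":50},
  ],
)

```text
time_s: 26.62
tcp_pos: [484.4, -233.9, 60.7]
ee_rot: [0.854, 0.52, 0.0, -0.001]
contact_force: [2.4, 10.0, 3.0]
width: 60.7
finger_force: 25.0
```

```bash
python3 u.py; python3 bar.py | sed -n '/rod/,$p'|tail -9
```

```text
t 26.6 u -36.0 n 0.2 z 60.7 head 62.70 Fu 10.0 Fn -2.5 Fz 3.0 w 60.7 M axis 0.597 lat 2.379 z 0.024
-4 [196, 193] [72, 132]
-2 [209, 197] [76, 132]
0 [213, 205] [81, 125]
2 [206, 211] [94, 115]
4 [206, 205] [111, 129]
6 [203, 206] [138, 152]
8 [204, 208] [169, 176]
10 [192, 205] [176, 192]
12 [171, 196] [165, 193]
```

Call:
send_rows(
  series=[
    {"dx":0,"dy":0,"dz":1,"yaw":0,"gripper":50},
    {"dx":0,"dy":0,"dz":0.5,"yaw":0,"gripper":50},
    {"dx":0,"dy":0,"dz":0,"yaw":0,"gripper":50},
  ],
)

```text
time_s: 26.92
tcp_pos: [484.3, -234.4, 59.3]
ee_rot: [0.854, 0.52, 0.0, -0.001]
contact_force: [1.6, 8.5, 3.1]
width: 60.9
finger_force: 25.0
```

```bash
python3 u.py; python3 bar.py | sed -n '/rod/,$p'|tail -9
```

```text
t 26.9 u -36.4 n 0.3 z 59.3 head 62.68 Fu 8.3 Fn -2.5 Fz 3.1 w 60.9 M axis 0.505 lat 1.866 z 0.025
-4 [196, 193] [63, 115]
-2 [209, 197] [68, 118]
0 [213, 205] [76, 114]
2 [206, 211] [85, 109]
4 [206, 205] [95, 127]
6 [203, 206] [124, 150]
8 [204, 208] [158, 174]
10 [192, 205] [169, 190]
12 [171, 196] [163, 192]
```

Call:
send_rows(
  series=[
    {"dx":0,"dy":0,"dz":0.7,"yaw":0,"gripper":50},
    {"dx":0,"dy":0,"dz":0.5,"yaw":0,"gripper":50},
    {"dx":0,"dy":0,"dz":0,"yaw":0,"gripper":50},
  ],
)

```text
time_s: 27.22
tcp_pos: [484.5, -234.5, 58.2]
ee_rot: [0.854, 0.52, 0.0, -0.001]
contact_force: [3.1, 7.9, 3.1]
width: 61.2
finger_force: 25.0
```

```bash
python3 u.py; python3 bar.py | sed -n '/rod/,$p'|tail -9
```

```text
t 27.2 u -36.5 n 0.5 z 58.2 head 62.68 Fu 8.5 Fn -0.9 Fz 3.1 w 61.2 M axis 0.249 lat 1.757 z -0.033
-4 [196, 193] [65, 109]
-2 [209, 197] [65, 112]
0 [213, 205] [67, 109]
2 [206, 211] [79, 107]
4 [206, 205] [93, 125]
6 [203, 206] [123, 148]
8 [204, 208] [159, 172]
10 [192, 205] [171, 189]
12 [171, 196] [164, 192]
```

Call:
send_rows(
  series=[
    {"dx":0,"dy":-0.3,"dz":0.7,"yaw":0,"gripper":50},
    {"dx":0,"dy":0,"dz":0.7,"yaw":0,"gripper":50},
    {"dx":0,"dy":0,"dz":0,"yaw":0,"gripper":50},
  ],
)

```text
time_s: 27.52
tcp_pos: [484.3, -234.6, 56.8]
ee_rot: [0.854, 0.52, 0.0, -0.0]
contact_force: [2.1, 5.3, 3.1]
width: 61.0
finger_force: 25.0
```

```bash
python3 u.py
```

```text
t 27.5 u -36.7 n 0.4 z 56.8 head 62.67 Fu 5.7 Fn -0.6 Fz 3.1 w 61.0 M axis 0.018 lat 1.443 z 0.040
```

Call:
send_rows(
  series=[
    {"dx":0,"dy":0,"dz":0.7,"yaw":0,"gripper":50},
    {"dx":0,"dy":0,"dz":0.7,"yaw":0,"gripper":50},
    {"dx":0,"dy":0,"dz":0,"yaw":0,"gripper":50},
  ],
)

```text
time_s: 27.77
tcp_pos: [484.3, -234.8, 56.2]
ee_rot: [0.854, 0.52, -0.0, -0.0]
contact_force: [-3.1, 7.7, 19.3]
width: 60.7
finger_force: 25.0
```

```bash
python3 u.py; python3 bar.py | sed -n '/rod/,$p'|tail -9
```

```text
t 27.8 u -36.8 n 0.5 z 56.2 head 62.66 Fu 5.4 Fn -6.3 Fz 19.3 w 60.7 M axis 1.527 lat 1.214 z 0.040
-4 [196, 193] [65, 94]
-2 [209, 197] [62, 93]
0 [213, 205] [63, 95]
2 [206, 211] [72, 101]
4 [206, 205] [82, 119]
6 [203, 206] [113, 140]
8 [204, 208] [153, 162]
10 [192, 205] [168, 180]
12 [171, 196] [162, 186]
```

Call:
send_rows(
  series=[
    {"dx":0,"dy":-0.3,"dz":-0.6,"yaw":0,"gripper":50},
    {"dx":1,"dy":0,"dz":0,"yaw":0,"gripper":50},
    {"dx":1,"dy":0,"dz":0,"yaw":0,"gripper":50},
    {"dx":0,"dy":0,"dz":0,"yaw":0,"gripper":50},
  ],
)

```text
time_s: 28.15
tcp_pos: [484.9, -233.6, 56.3]
ee_rot: [0.854, 0.52, -0.0, 0.0]
contact_force: [1.3, 1.8, 6.8]
width: 60.5
finger_force: 25.0
```

```bash
python3 u.py
```

```text
t 28.1 u -35.5 n 0.4 z 56.3 head 62.63 Fu 2.2 Fn 0.3 Fz 6.8 w 60.5 M axis 0.006 lat 0.589 z 0.080
```

Call:
send_rows(
  series=[
    {"dx":1,"dy":0,"dz":0,"yaw":0,"gripper":50},
    {"dx":1,"dy":0,"dz":0,"yaw":0,"gripper":50},
    {"dx":0,"dy":0,"dz":0,"yaw":0,"gripper":50},
  ],
)

```text
time_s: 28.4
tcp_pos: [485.7, -231.9, 56.2]
ee_rot: [0.854, 0.52, -0.0, 0.0]
contact_force: [1.4, 1.9, 6.6]
width: 61.3
finger_force: 25.0
```

```bash
python3 u.py
```

```text
t 28.4 u -33.6 n 0.4 z 56.2 head 62.62 Fu 2.3 Fn 0.4 Fz 6.6 w 61.3 M axis 0.010 lat 0.378 z 0.101
```

Call:
send_rows(
  series=[
    {"dx":1,"dy":0,"dz":0,"yaw":0,"gripper":50},
    {"dx":0,"dy":0,"dz":0,"yaw":0,"gripper":50},
  ],
)

```text
time_s: 28.57
tcp_pos: [486.0, -231.5, 56.3]
ee_rot: [0.854, 0.52, -0.0, 0.0]
contact_force: [0.0, -0.2, 7.9]
width: 60.8
finger_force: 25.0
```

```bash
python3 u.py; python3 bar.py
```

```text
t 28.6 u -33.1 n 0.5 z 56.3 head 62.60 Fu -0.2 Fn 0.1 Fz 7.9 w 60.8 M axis -0.044 lat -0.349 z 0.108
u: top0 | scene0 | now  at w=-24,-10,0,10,24 z=46
-10 [139, 68, 63, 112, 131] [200, 65, 66, 209, 124] [134, 133, 144, 154, 86]
-8 [141, 65, 64, 113, 130] [193, 61, 55, 200, 124] [133, 138, 146, 156, 95]
-6 [141, 67, 65, 113, 129] [197, 56, 53, 200, 123] [127, 138, 141, 156, 102]
-4 [143, 66, 63, 115, 128] [200, 54, 56, 203, 123] [108, 124, 129, 158, 108]
-2 [144, 63, 62, 115, 126] [203, 53, 59, 215, 123] [86, 107, 112, 163, 108]
0 [143, 66, 60, 115, 122] [198, 54, 58, 205, 125] [76, 88, 96, 145, 109]
2 [144, 65, 59, 116, 120] [195, 56, 55, 198, 127] [68, 74, 91, 125, 106]
4 [144, 64, 60, 116, 115] [202, 56, 52, 198, 127] [63, 66, 104, 108, 96]
6 [139, 75, 73, 116, 117] [212, 59, 59, 204, 128] [65, 71, 127, 98, 85]
8 [139, 100, 98, 126, 123] [225, 63, 73, 218, 131] [70, 75, 148, 98, 80]
10 [150, 128, 130, 141, 139] [218, 83, 90, 210, 142] [91, 95, 173, 117, 102]
12 [158, 152, 152, 156, 153] [208, 109, 112, 208, 157] [126, 121, 186, 139, 128]
14 [164, 153, 157, 162, 157] [204, 134, 137,
[... 449 characters left out ...]
58, 116, 102] [185, 109, 117, 182, 134] [190, 112, 119, 185, 137]
28 [141, 57, 56, 112, 99] [215, 116, 138, 213, 139] [219, 119, 141, 217, 143]
30 [128, 63, 62, 103, 101] [212, 144, 167, 224, 158] [216, 148, 171, 228, 162]
32 [119, 77, 79, 107, 102] [217, 174, 202, 237, 182] [220, 179, 206, 240, 186]
cam [-166. 1182. 1481.]
rod rows z=36: scene0 / now, w=-18,18
-14 [194, 195] [94, 154]
-12 [204, 198] [86, 154]
-10 [209, 204] [81, 157]
-8 [195, 206] [75, 155]
-6 [191, 197] [72, 136]
-4 [196, 193] [68, 117]
-2 [209, 197] [63, 103]
0 [213, 205] [63, 96]
2 [206, 211] [71, 101]
4 [206, 205] [82, 121]
6 [203, 206] [114, 143]
8 [204, 208] [155, 165]
10 [192, 205] [170, 182]
12 [171, 196] [164, 186]
```

Call:
send_rows(
  series=[
    {"dx":1,"dy":-0.4,"dz":0,"yaw":0,"gripper":50},
    {"dx":0,"dy":0,"dz":0,"yaw":0,"gripper":50},
  ],
)

```text
time_s: 28.78
tcp_pos: [486.0, -231.4, 56.3]
ee_rot: [0.855, 0.519, -0.001, 0.001]
contact_force: [-0.4, -6.2, 5.7]
width: 60.7
finger_force: 25.0
```

```bash
python3 u.py
```

```text
t 28.8 u -33.0 n 0.4 z 56.3 head 62.57 Fu -5.6 Fn 2.5 Fz 5.7 w 60.7 M axis -0.721 lat -1.509 z 0.241
```

Hard stop felt at the socket end: the board is seated. I relax, release and rise.

Call:
send_rows(
  series=[
    {"dx":-1,"dy":0,"dz":0,"yaw":0,"gripper":50},
    {"dx":0,"dy":0,"dz":0,"yaw":0,"gripper":80},
    {"dx":0,"dy":0,"dz":0,"yaw":0,"gripper":80},
    {"dx":0,"dy":0,"dz":0,"yaw":0,"gripper":80},
    {"dx":0,"dy":0,"dz":0,"yaw":0,"gripper":80},
    {"dx":0,"dy":0,"dz":0,"yaw":0,"gripper":80},
    {"dx":0,"dy":0,"dz":-4,"yaw":0,"gripper":80},
    {"dx":0,"dy":0,"dz":-10,"yaw":0,"gripper":80},
  ],
)

```text
time_s: 29.45
tcp_pos: [485.1, -230.4, 69.6]
ee_rot: [0.854, 0.52, -0.0, -0.001]
contact_force: [-0.6, -0.3, -1.2]
width: 80.0
finger_force: 0.0
```

Call:
send_rows(
  series=[
    {"dx":0,"dy":0,"dz":-20,"yaw":0,"gripper":80},
    {"dx":0,"dy":0,"dz":-30,"yaw":0,"gripper":80},
    {"dx":-20,"dy":0,"dz":-30,"yaw":0,"gripper":80},
    {"dx":-30,"dy":0,"dz":-30,"yaw":0,"gripper":80},
    {"dx":-35,"dy":0,"dz":-20,"yaw":0,"gripper":80},
    {"dx":-35,"dy":0,"dz":0,"yaw":0,"gripper":80},
    {"dx":-35,"dy":0,"dz":0,"yaw":0,"gripper":80},
    {"dx":-35,"dy":0,"dz":0,"yaw":0,"gripper":80},
  ],
)

```text
time_s: 30.12
tcp_pos: [397.7, -400.5, 201.1]
ee_rot: [0.854, 0.52, 0.0, 0.001]
contact_force: [0.2, -0.6, -0.7]
width: 79.8
finger_force: 0.0
```

Call:
send_rows(
  series=[
    {"dx":-35,"dy":0,"dz":0,"yaw":0,"gripper":80},
    {"dx":-35,"dy":0,"dz":0,"yaw":0,"gripper":80},
    {"dx":-35,"dy":0,"dz":0,"yaw":0,"gripper":80},
    {"dx":-20,"dy":0,"dz":0,"yaw":0,"gripper":80},
    {"dx":0,"dy":0,"dz":0,"yaw":0,"gripper":80},
  ],
)

```text
time_s: 30.53
tcp_pos: [337.8, -513.9, 199.9]
ee_rot: [0.856, 0.517, -0.001, 0.0]
contact_force: [-0.9, 1.1, -0.7]
width: 79.5
finger_force: 0.0
```

```bash
cat > fin.py <<'E'
from h import *
a=np.radians(62.5);ax=np.array([np.cos(a),np.sin(a)]);n=np.array([ax[1],-ax[0]]);M=np.array([500.85,-201.9])
F=8
for cam,bx in(("top",(295,205,370,262)),("scene",(290,160,360,212))):
    im=snapshot(cam);cv2.imwrite(f"pics/f_{cam}.png",im)
    w=cv2.resize(im[bx[1]:bx[3],bx[0]:bx[2]],None,fx=F,fy=F,interpolation=2)
    hsv=cv2.cvtColor(w,cv2.COLOR_BGR2HSV)
    for nm,m,z in(("disp",cv2.inRange(hsv,(105,120,70),(125,255,255)),45),("white",cv2.morphologyEx((w.min(2)>165).astype(np.uint8)*255,cv2.MORPH_OPEN,cv2.getStructuringElement(2,(33,33))),57)):
        for c in cv2.findContours(m,0,2)[0]:
            if cv2.contourArea(c)<1500: continue
            W=np.float32([(lambda q:[(q-M)@ax,(q-M)@n])(ray(cam,(p+.5)/F-.5+bx[:2],z)[:2]) for p in c[:,0]])
            r=cv2.minAreaRect(W);print(cam,nm,np.round(r[0],1),np.round(r[1],1),round(r[2],1))
E
python3 fin.py; python3 u.py
python3 - <<'E'
from m2 import *
E
python3 - <<'E'
# board edges across at several u in the top view (z=40)
import sys;sys.path.insert(0,'.')
from h import *
a=np.radians(62.5);ax=np.array([np.cos(a),np.sin(a),0]);n=np.array([ax[1],-ax[0],0]);M=np.array([500.85,-201.9,0])
im=cv2.imread('pics/f_top.png')
for u in(-70,-55,-5,5):
    print(u,[int(cv2.getRectSubPix(im[...,1].copy(),(1,1),tuple(map(float,proj("top",M+ax*u+n*w+[0,0,42]))))[0,0]) for w in range(-44,45,4)])
E
```

```text
top disp [-32.6  -3.9] [32.4 21.2] 0.0
top white [-130.4   -1.5] [50.6 14.7] 89.8
top white [-84.6   0.7] [16.9 51.9] 1.2
top white [42.9 -0.2] [51.6 13.3] 89.9
scene disp [-29.1  -2.7] [25.6 33.6] 88.8
scene white [ -75.7 -162.5] [ 19.1 108.4] 62.4
scene white [46.8 -6.8] [20.5 37.9] 12.5
t 30.6 u -347.1 n 0.5 z 200.0 head 62.57 Fu 0.6 Fn 0.5 Fz -0.1 w 80.3 M axis -0.058 lat 0.004 z -0.041
top board [407.6 186.9   4. ] edges 93.7 -86.7 115.6 -174.5
top disp [404.5 206.3   9. ] edges 33.0 0.7 20.9 -92.1
scene board [412.1 198.3   4. ] edges 139.7 -152.0 133.1 117.5
scene disp [408.3 209.8   9. ] edges 26.3 -77.9 36.8 -177.9
-70 [117, 116, 101, 78, 75, 73, 61, 66, 73, 73, 71, 81, 80, 67, 59, 60, 63, 68, 83, 102, 111, 113, 113]
-55 [121, 117, 98, 72, 79, 118, 145, 137, 128, 134, 136, 133, 131, 131, 132, 107, 72, 91, 122, 129, 114, 113, 112]
-5 [119, 116, 99, 72, 59, 70, 84, 80, 84, 83, 86, 88, 90, 120, 124, 90, 68, 116, 158, 153, 127, 117, 115]
5 [121, 117, 95, 72, 69, 71, 83, 75, 65, 90, 139, 146, 107, 83, 95, 88, 69, 71, 82, 96, 110, 111, 111]
```

The jaw moved back 41.7 mm, exactly the board's clamped length. The board is in line and centred to within about 1 mm. Handing in.

```bash
python3 -c "
from cell import *
print(job_done())"
```

```text
the job is handed in; nothing more can be done
None
```

The display board is clamped in the holder and the job is handed in at about 31 s of the 72 s allowed. The board lies on both rods, centred to about 1 mm, with its socket end against the end stop and the sprung jaw about 41.7 mm open behind it; no judging result came back.

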